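# Clamp a batch of jaw blanks in the cam filing jig and pin the cam

## Robot

A 7-joint arm with a two-finger parallel gripper is mounted at the origin on the work surface. World frame = base frame: x ahead of the robot, y to its left, z up, the work surface at z = 0. Lengths are in m, angles in degrees, forces in N, time in s.
With the tool pointing down it reaches from about 0.425 to 0.875 m from the base axis. Payload 9.9 kg.
Tool frame: the origin (TCP) lies at the very end of the fingers, on their centre line; the grasp point (between the pads) lies 19 mm behind it (robot.grip_point_offset is the distance from the TCP to the grasp point, in m); y points along the fingers, x is the direction in which the jaws open and shut, and the axes are right-handed (so a half turn about y gives the same grasp; the last joint's range is limited). The gripper opens to 85 mm and grips with 20 to 120 N. Pads are 22 mm wide; open, the fingers measure 114 mm over their backs; the gripper's body (76 mm by 85 mm) begins 54 mm behind the grasp point. The pads swing forward as they close: fully open they stand 13 mm farther back than shut.
Start: joints at [69.912, 32.985, 1.427, 82.34, -0.859, 64.687, -3.237], TCP at [0.178, -0.651, 0.231] pointing down, gripper open.
Joint ranges: [-157.87, 157.87], [-19.46, 123.44], [-87.15, 90], [11.01, 140.99], [-62.26, 242.26], [9.8, 113.94], [-161.44, 161.44]. Speed limits (degrees/s): [127.2, 127.2, 172.46, 172.46, 180, 180, 180].

## Interface

Orientations are given as a 3x3 rotation matrix whose columns are the frame's x, y, z axes.
In Python, from plant import robot gives the robot as it stands.
- The arm moves only by the tool play_rows, never from a script. Its argument "targets" is a list of rows, each an object with "twist": the turn, a rotation vector about the tool's x, y, z in rad, a list of three; "dp": the shift along the tool's x, y, z in mm, a list of three; "gripper": the opening, from 0 (shut) to 1 (fully open). A call has 1 to 10 rows; each row is the pose to reach, as a shift and turn from the pose commanded when the call began, along the tool's axes at that moment; what a row does not reach only later rows make up. A row lasts 1/10 s, in which the tool goes at most 50 mm and 8.59 degrees, less where a joint would pass 70% of its speed; a pose out of reach is approached as far as the arm can. A call with a gripper value outside its range is refused whole. The fingers move at their own pace and stop on an object; "grip_force" is the grip in N (left out, the last holds). Time passes only in rows, so rows that repeat a pose let the fingers close. It gives the time, the measured TCP pose, the force and the opening at its end, in the units of the state.
- robot.get_obs(): the state, without advancing time (a new reading comes with each control period).
- robot.grab_frame(name): name is "scene" or "top" or "wrist"; returns (picture, depth): 384x512x3 uint8, blue, green, red; 384x512 float32, m along the optical axis (not along the pixel's ray), 0 where there is no reading.
- robot.camera_params(name): a dict with "vertical_fov" (degrees; the focal length in pixels is half the picture's height over the tangent of half this angle, whatever the lens; pixels are square), "cx", "cy" (the principal point, pixels), "T" (4x4, takes a point from camera to world coordinates); the wrist camera has in their place "T_tool_cam" (4x4, takes a point from camera to tool coordinates, whose origin is the TCP and whose axes are the tool frame's). Camera axes: x right, y up, looking along -z (the intrinsics and any distortion apply to the point x, -y, -z); pixel columns grow to the right and rows downward; lengths in m; the calibration is good to about 2 mm. A picture is of the moment at which its call begins: read the wrist's pose just before it. camera_params takes no time and is no camera call.
- robot.job_done(): hands the job in, once; it reports no verdict.
The state is a dict: "time_s": time; "q": joint angles; "dq": joint speeds; "tau": joint torques, N m; "eef_pos": TCP position; "orientation": TCP orientation; "ft_force": force on the tool from outside, world axes, zero at the start; "torque": the same for the moment, N m; "width": finger opening in m.
Only numpy, scipy, OpenCV 4.12 (cv2) and the standard library are available. Lean on these libraries where they do the work, as an engineer would, in place of code of your own. Each camera call takes 0.05 s, during which the arm holds its last target. There are 200 camera calls.

## Task

Load the filing jig with all the steel blanks from the green board, one to a lane, each lying flat and slid under the cam shaft until it butts against the end stop. Then swing the crank lever over towards the front of the jig to clamp them, find by feel the position where the hidden hole in the shaft lines up under the bore in the right-hand bearing block, and put the red-headed lock pin from the wooden stand through it, fully home so that its head sits on the block. Leave the other tools where they are.

Things in the scene. Friction and masses are not known exactly. Their poses are not given: they have to be found in the camera images.
- jig: grey filing jig fixed to the bench. Origin on the bench surface, straight below the shaft axis, mid-way between the two bearing blocks; x points away from its open front (the front faces the robot), y to the left along the shaft, z up. Base plate 20 mm thick, x -165 to +55 mm, y -113 to +113 mm. Other mm given as x, y, z below are in this frame
- apron (a point): on the flat open apron of the jig's bed, 20 mm above the bench, in front of the lanes (x -105 mm, y 0). The apron runs from x -165 to -50 mm; a blank laid here in line with a lane can be slid straight in
- end_stop (a point): middle of the face of the end stop, the dark steel bar 148 mm wide and 22 mm high across the far end of the lanes; the face is at x +35 mm. A blank that is home touches it, and its near end is then at x -65 mm, 15 mm in front of the fences
- shaft_mid (a point): on the cam shaft's axis, 64 mm above the bench, midway along; the axis runs along y. The fat steel cam under it spans the lanes (y -70 to +70 mm) and never reaches farther to the front than x -31 mm. Open, it leaves 4 mm or more above a blank; swung shut it presses on the blanks' tops and none goes in or out
- right_block (a point): middle of the right-hand bearing block (-y side), dark steel; the left one mirrors it at y +92 mm. Each spans x -24 to +24 mm and y 75 to 109 mm, top 108 mm above the bench, and carries the shaft
- lane0 (a point): where the centre of a blank lies when home in the right-hand lane (x -15, y -51, z 27 mm). The four lanes are alike, centres at y -51, -17, +17 and +51 mm, each 28 mm wide between 6 mm aluminium fences with round noses, 10 mm high, x -50 to +35 mm. A homed blank lies flat on the bed, lengthwise, touching the end stop
- pin_bore (a point): centre of the mouth of the upright bore in the right-hand block's top, 108 mm above the bench: 14 mm wide, 27 mm deep. Below it runs the shaft with its hidden 15 mm cross-hole. Out of line, a pin in the bore stands on the shaft, shoulder 60 mm above the mouth; in line, it drops through by its weight (or is pushed) until the head sits on the block
- handle (a point): centre of the black crank handle (28 mm thick, 52 mm along y) that spins freely on the lever: y +171 mm, 110 mm from the shaft axis. Starts leaning 10 to 55 degrees to the back (open); closes over the top to the front. Hole in line at 30 to 55 degrees to the front, different every time; pinned, it has 5 degrees play. Stop 20 degrees further. Takes 3 N, 10 N near the end; stays where left
- lock_pin: lock pin: red knurled head 26 mm across and 24 mm high on a steel shank 12 mm thick and 88 mm long, whose last 5 mm taper to 7 mm; 130 g. Origin on its axis at the underside (shoulder) of the head; z up along the axis towards the head. At the start it stands upright in one of the three holes of the wooden stand, shoulder 98 mm above the bench
- pin_stand: dark wooden stand block 172 x 50 x 55 mm, fixed; origin at the centre of its underside, x along its length. Three 14 mm holes 45 mm deep at x -56, 0 and +56 mm, holding the lock pin and two punches
- punch_a: dark steel drift punch 115 mm long, 17 mm thick above, standing in the stand, top 125 mm above the bench; origin at its lower end. Bystander
- punch_b: brass drift punch 125 mm long, 17 mm thick above, standing in the stand, top 135 mm above the bench; origin at its lower end. Bystander
- green_board: green board 360 x 250 x 8 mm, fixed, on which the blanks lie; origin at its underside, 10 mm to -x of its centre
- blank0: bright steel clamp-jaw blank, a flat bar 100 x 24 x 14 mm with two dark 9 mm holes, about 250 g. Origin at its centre; x along its length, z through its 14 mm thickness. At the start it lies flat on the green board (one of two to four present; absent ones read None)
- blank1: bright steel clamp-jaw blank, a flat bar 100 x 24 x 14 mm with two dark 9 mm holes, about 250 g. Origin at its centre; x along its length, z through its 14 mm thickness. At the start it lies flat on the green board (one of two to four present; absent ones read None)
- blank2: bright steel clamp-jaw blank, a flat bar 100 x 24 x 14 mm with two dark 9 mm holes, about 250 g. Origin at its centre; x along its length, z through its 14 mm thickness. At the start it lies flat on the green board (one of two to four present; absent ones read None)
- blank3: bright steel clamp-jaw blank, a flat bar 100 x 24 x 14 mm with two dark 9 mm holes, about 250 g. Origin at its centre; x along its length, z through its 14 mm thickness. At the start it lies flat on the green board (one of two to four present; absent ones read None)
- scriber: copper-coloured scriber 150 mm long lying on the far end of the green board. Bystander
- flat_file: flat file with a wooden handle, 260 mm long, beyond the jig. Bystander
- hammer: hammer 260 mm long, far left. Bystander
- screwdriver: red-handled screwdriver 200 mm long, near right. Bystander
- grease_tin: brass-coloured tin 64 mm across, 55 mm high, near left. Bystander
- bench_brush: bench brush 200 mm long, left. Bystander

How it is judged (in metres and radians):
On the way, in this order (a step that is already met when the one before it is completed fails the run):
1. every blank present lies home in a lane, against the end stop (x of blank0 in the frame of jig between -0.0185 and -0.01 m and y of blank0 in the frame of jig between -0.066 and 0.066 m and z of blank0 in the frame of jig between 0.022 and 0.031 m and angle between the x axis of each of blank0, blank1, blank2, blank3 and the x axis of jig, either way round below 0.12 rad and x of blank1 in the frame of jig between -0.0185 and -0.01 m and y of blank1 in the frame of jig between -0.066 and 0.066 m and z of blank1 in the frame of jig between 0.022 and 0.031 m and x of blank2 in the frame of jig between -0.0185 and -0.01 m and y of blank2 in the frame of jig between -0.066 and 0.066 m and z of blank2 in the frame of jig between 0.022 and 0.031 m and x of blank3 in the frame of jig between -0.0185 and -0.01 m and y of blank3 in the frame of jig between -0.066 and 0.066 m and z of blank3 in the frame of jig between 0.022 and 0.031 m), for 0.2 s.
2. the lock pin is through the shaft, its head on the bearing block (z of lock_pin in the frame of pin_bore between -0.004 and 0.004 m and horizontal distance between lock_pin and pin_bore below 0.005 m and angle between lock_pin's own z axis and vertical below 0.12 rad), for 0.2 s.
At the end, for the whole second after the job is handed in: Every blank present lies flat in a lane of the jig, lengthwise, within 3.5 mm of the end stop; the lock pin is through the shaft with its head within 4 mm of the top of the bearing block; all is at rest and released (all of step 1 and all of step 2 and linear speed of each of lock_pin, blank0, blank1, blank2, blank3 below 0.02 m/s); the robot touches nothing.
It fails at once if another tool on the bench or in the stand is shoved more than 40 mm (distance of any of scriber, flat_file, hammer, screwdriver, grease_tin, bench_brush, punch_a, punch_b from where it was at the start of the episode above 0.04 m).
Of blank0, blank1, blank2, blank3 only 2 to 4 are there at a start; the rules pass over those that are not, and their reading is None.
At some moment in a run one of blank0, blank1, blank2, blank3 may be knocked a few centimetres aside while the robot is not near it.
It also fails if it takes over 210 s, if anything falls off the work surface, if the arm or the gripper's body presses on something with over 40 N, if the wrist force passes 120 N, or if a joint passes its speed limit or range.

## Working session

There is one attempt and no reset: what is moved stays moved. The work goes in short steps, Python scripts to look and compute and a tool call to move; the robot and the scene stay as the last step left them, time stands still between calls to the robot, and variables do not carry over. Pictures are saved under pics/ and viewed, about 12 in all and at most 16, crops included, and the job is handed in when it is done.

Besides the shell and the picture viewer there is one more tool, called by a JSON object that holds its "api" and its "payload", one argument or row to a line. play_rows: Moves the arm, as the interface text tells. Its arguments: {"type":"object","properties":{"targets":{"type":"array","items":{"type":"object","properties":{"twist":{"type":"array","items":{"type":"number"}},"dp":{"type":"array","items":{"type":"number"}},"gripper":{"type":"number"}}}},"grip_force":{"type":"number"}},"required":["targets"]}

```bash
ls; mkdir -p pics; cat > h.py <<'E'
import numpy as np, cv2
from plant import robot
def K(name):
    p=robot.camera_params(name); return p, 192/np.tan(np.radians(p["vertical_fov"])/2)
def grab(name,fn=None):
    o=robot.get_obs(); im,d=robot.grab_frame(name)
    if fn: cv2.imwrite("pics/"+fn,im)
    p,f=K(name)
    if name=="wrist":
        T=np.eye(4); T[:3,:3]=np.array(o["orientation"]); T[:3,3]=o["eef_pos"]; T=T@np.array(p["T_tool_cam"])
    else: T=np.array(p["T"])
    return im,d,(T,f,p["cx"],p["cy"])
def cloud(d,c):
    T,f,cx,cy=c; v,u=np.mgrid[0:d.shape[0],0:d.shape[1]]
    P=np.stack([(u-cx)/f*d,-(v-cy)/f*d,-d],-1)
    return P@T[:3,:3].T+T[:3,3]
def proj(P,c):
    T,f,cx,cy=c; q=(np.asarray(P)-T[:3,3])@T[:3,:3]
    return np.stack([cx+f*q[...,0]/-q[...,2],cy-f*q[...,1]/-q[...,2]],-1)
E
python3 - <<'E'
from h import *
print(robot.get_obs()); 
for n in("scene","top","wrist"):
    print(n,robot.camera_params(n)); im,d,c=grab(n,n+"0.png"); np.savez("/tmp/"+n,im=im,d=d,T=c[0],r=c[1:])
    print(im.shape,(d==0).mean())
E
```

```text
pics
{'time_s': 0.0, 'q': array([69.90931807, 33.03171668,  1.42301747, 82.38838253, -0.860102  ,
       64.68507741, -3.23672387]), 'dq': array([-0.05838028,  0.04397154,  0.03233763, -0.04691847,  0.10406142,
       -0.06174785, -0.02243006]), 'tau': array([ 1.60492251e-03, -7.65752363e+01,  2.25104637e+00, -2.85956866e+01,
        1.54113112e-02,  1.27354899e-02,  3.59553633e-05]), 'eef_pos': array([ 0.17788323, -0.65065945,  0.23044154]), 'orientation': array([[ 2.63734467e-01, -5.03884753e-04,  9.64595188e-01],
       [-9.64593909e-01,  1.57258323e-03,  2.63734939e-01],
       [-1.64979823e-03, -9.99998637e-01, -7.12997626e-05]]), 'ft_force': array([ 0.19865103, -0.13783545,  0.21674159]), 'torque': array([ 0.01207361,  0.02216922, -0.02765247]), 'width': 0.08542384023555087}
scene {'vertical_fov': 53.615983955027396, 'cx': 255.9797570454815, 'cy': 192.50787725150997, 'T': array([[ 0.66627216, -0.65421112,  0.35789555,  0.86288931],
       [ 0.74558593,  0.57571799, -0.33563433, -0.2767161 ],
       [ 0.0135288 ,  0.4904657 ,  0.87135548,  1.00465204],
       [ 0.        ,  0.  
[... 232 characters left out ...]
      [-0.99966278, -0.0252939 ,  0.00587738,  0.08930392],
       [ 0.00343344,  0.09560192,  0.99541373,  1.21057588],
       [ 0.        ,  0.        ,  0.        ,  1.        ]])}
(384, 512, 3) 0.004231770833333333
wrist {'vertical_fov': 71.36925931223996, 'cx': 252.00813189474104, 'cy': 195.76535119667165, 'T_tool_cam': array([[ 9.99999826e-01,  4.15456312e-05,  5.87668369e-04,
         8.53355368e-04],
       [ 5.45193679e-04,  3.12755082e-01, -9.49833649e-01,
        -1.41534601e-01],
       [-2.23257707e-04,  9.49833805e-01,  3.12755005e-01,
         7.98109150e-02],
       [ 0.00000000e+00,  0.00000000e+00,  0.00000000e+00,
         1.00000000e+00]])}
(384, 512, 3) 0.003936767578125
```

View pics/top0.png

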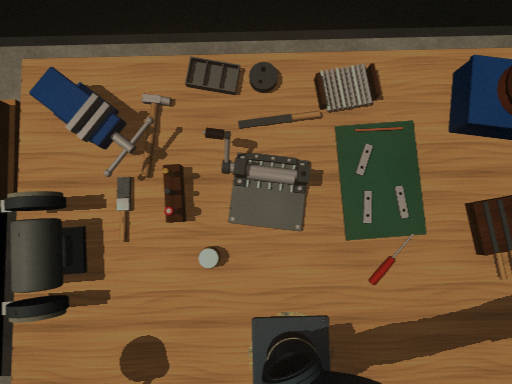

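View pics/scene0.png

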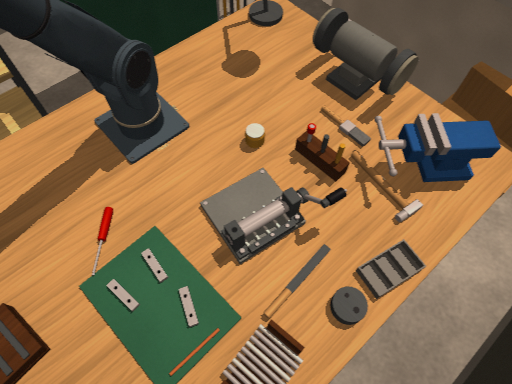

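```bash
cat > m.py <<'E'
from h import *
def load(n):
    z=np.load("/tmp/%s.npz"%n); return z["im"],z["d"],(z["T"],*z["r"])
def rect(xy):
    (c,(w,h),a)=cv2.minAreaRect((xy*1000).astype(np.float32)); 
    if w<h: w,h,a=h,w,a+90
    return np.round(c,1),round(w,1),round(h,1),round(a,2)
def comps(mask,P,amin,lab=""):
    n,L,st,_=cv2.connectedComponentsWithStats(mask.astype(np.uint8))
    for i in range(1,n):
        if st[i,4]>=amin:
            p=P[L==i]; print(lab,st[i],rect(p[:,:2]),"z",np.round(np.percentile(p[:,2],[5,50,95])*1000,1))
if __name__=="__main__":
  for n in("top","scene"):
    im,d,c=load(n); P=cloud(d,c); z=P[...,2]; hsv=cv2.cvtColor(im,cv2.COLOR_BGR2HSV).astype(int)
    print(n,"bench z",np.round([np.median(z[hsv[...,0]==k]) for k in(14,15,16)],4))
    ok=(d>0)
    X,Y=P[...,0],P[...,1]
    g=ok&(hsv[...,0]>50)&(hsv[...,0]<80)&(hsv[...,1]>100)&(X>0.2)&(X<.9)
    comps(g,P,2000,"board")
    b=ok&(hsv[...,1]<60)&(hsv[...,2]>100)&(abs(z-.02)<.012)&(Y<-.1)&(X>.2)&(X<.9)
    comps(b,P,60,"blank")
    comps(ok&(z>.012)&(z<.03)&(hsv[...,1]<70)&(Y>-.15)&(Y<.25)&(X>.3)&(X<.75),P,400,"jigplate")
    comps(ok&(z>.10)&(z<.115)&(Y>-.15)&(Y<.25)&(X>.3)&(X<.75),P,30,"blocktops")
    comps(ok&(z>.046)&(z<.063)&(Y>.2)&(Y<.5)&(X>.3)&(X<.75),P,50,"stand")
    r=ok&((hsv[...,0]<6)|(hsv[...,0]>174))&(hsv[...,1]>150)&(z>.08)&(Y>.1)
    comps(r,P,10,"pin")
    comps(ok&(z>.065)&(z<.22)&(hsv[...,2]<60)&(Y>.1)&(Y<.35)&(X>.4)&(X<.8),P,40,"handle")
E
python3 m.py
```

```text
top bench z [0.0012 0.0012 0.0014]
blank [356  65   9  30  76] (array([ 842.1, -243.5]), 96.6, 10.2, 9.0) z [26.2 28.8 31.4]
blank [361  64  11  40 134] (array([ 829.4, -255. ]), 126.7, 25.8, 7.22) z [22.7 28.8 31.5]
blank [346  66  10  41 102] (array([ 824.4, -213.3]), 129.2, 10.0, 8.51) z [25.3 28.7 31.4]
blank [331  69  10  39  99] (array([ 816.5, -165. ]), 124.1, 9.8, 8.49) z [25.4 29.6 31.6]
blank [336  68   7  26  70] (array([ 841.1, -177.3]), 84.8, 10.6, 10.59) z [26.2 29.2 31.6]
blank [341  68  10  39 107] (array([ 819.9, -197.5]), 123.0, 9.6, 8.56) z [25.5 28.8 31.6]
blank [326  70  10  39  89] (array([ 814.4, -148.5]), 126.1, 9.8, 8.57) z [26.1 29.3 31.7]
blank [353  80   8  25  70] (array([ 803.7, -236.1]), 80.3, 15.9, 7.52) z [25.1 28.5 31. ]
blank [356 144  16  31 200] (array([ 590.8, -245.2]), 98.0, 22.5, 159.34) z [19.1 23.  27. ]
blank [395 186  13  32 213] (array([ 455.4, -353.5]), 97.7, 24.2, 7.61) z [19.5 23.  26.4]
blank [363 191   9  32 211] (array([ 443. , -247.7]), 96.6, 23.0, 175.33) z [19.2 22.8 26.9]
jigplate [ 229  178   76   53 2999] (array([460.9,  58.8])
[... 2371 characters left out ...]
34.2]), 48.9, 34.1, 173.18) z [102.8 108.4 111.4]
blocktops [223 219  22  22 242] (array([537.6, -47.5]), 49.1, 34.3, 171.53) z [102.6 108.8 111.6]
stand [247 126  17  15 145] (array([316. , 232.8]), 57.6, 31.2, 90.79) z [46.6 55.5 58.5]
stand [296 131  53  43 748] (array([495.2, 338.8]), 173.2, 54.5, 3.43) z [49.  55.6 59. ]
pin [307 123   9  12  54] (array([441.2, 335.2]), 23.6, 22.7, 151.39) z [103.5 120.  123.9]
handle [321 138   7  13  57] (array([499.9, 334.6]), 14.5, 8.8, 44.24) z [ 67.5  96.3 123.3]
handle [320 188  26  20 208] (array([652.7, 192.8]), 69.6, 23.4, 82.07) z [142.6 153.5 157.4]
handle [282 193  19  19 128] (array([571.8, 122.7]), 52.0, 25.8, 28.97) z [ 70.3  93.7 107.6]
```

```bash
cat > go.py <<'E'
import sys; from h import *
from scipy.spatial.transform import Rotation as Ro
JO=np.array([.552,.045]); JA=np.radians(-8.25)
def jig(x,y,z):  # mm in jig -> world m
    c,s=np.cos(JA),np.sin(JA); return np.array([JO[0]+(c*x-s*y)/1e3,JO[1]+(s*x+c*y)/1e3,z/1e3])
def tojig(p):
    c,s=np.cos(JA),np.sin(JA); d=(np.asarray(p)[:2]-JO)*1e3; return np.array([c*d[0]+s*d[1],-s*d[0]+c*d[1],p[2]*1e3])
def delta(p,phi,o=None):
    o=o or robot.get_obs(); R=np.array(o["orientation"]); f=np.radians(phi); c,s=np.cos(f),np.sin(f)
    Rt=np.array([[c,0,-s],[s,0,c],[0,-1,0]])
    return np.round(R.T@(np.asarray(p)-o["eef_pos"])*1000,1),np.round(Ro.from_matrix(R.T@Rt).as_rotvec(),3)
def st():
    o=robot.get_obs(); R=np.array(o["orientation"])
    print("t",round(o["time_s"],2),"p",np.round(o["eef_pos"]*1000,1),"jig",np.round(tojig(o["eef_pos"]),1),"phi",round(np.degrees(np.arctan2(R[1,0],R[0,0])),2),"w",round(o["width"]*1000,1),"F",np.round(o["ft_force"],1),"q",np.round(o["q"]))
E
python3 -c "
from go import *
print(delta([.42,-.359,.2],10)); print(delta([.42,-.359,.2],97.8))"
```

```text
(array([-217.6,   30.9,  310.5]), array([-1.000e-03, -1.478e+00, -1.000e-03]))
(array([-217.6,   30.9,  310.5]), array([-2.000e-03, -3.011e+00, -0.000e+00]))
```

{"api": "play_rows", "payload": {
  "targets": [
    {"dp": [-217.6,30.9,310.5],"twist": [0,-1.478,0],"gripper": 1},
    {"dp": [-217.6,30.9,310.5],"twist": [0,-1.478,0],"gripper": 1},
    {"dp": [-217.6,30.9,310.5],"twist": [0,-1.478,0],"gripper": 1},
    {"dp": [-217.6,30.9,310.5],"twist": [0,-1.478,0],"gripper": 1},
    {"dp": [-217.6,30.9,310.5],"twist": [0,-1.478,0],"gripper": 1},
    {"dp": [-217.6,30.9,310.5],"twist": [0,-1.478,0],"gripper": 1},
    {"dp": [-217.6,30.9,310.5],"twist": [0,-1.478,0],"gripper": 1},
    {"dp": [-217.6,30.9,310.5],"twist": [0,-1.478,0],"gripper": 1},
    {"dp": [-217.6,30.9,310.5],"twist": [0,-1.478,0],"gripper": 1},
    {"dp": [-217.6,30.9,310.5],"twist": [0,-1.478,0],"gripper": 1}
  ],
  "grip_force": 60
}}

```text
time_s: 1.15
eef_pos: [0.4209, -0.358, 0.2002]
orientation: [[0.983, -0.0, -0.182], [0.182, 0.0, 0.983], [-0.0, -1.0, 0.001]]
ft_force: [-0.2, -0.3, 0.3]
width: 0.0854
```

```bash
python3 -c "
from go import *
st();print(delta([.42,-.359,.08],97.8)); print(delta([.42,-.359,.011],97.8))"
```

```text
t 1.15 p [ 420.9 -358.   200.2] jig [ -71.9 -417.7  200.2] phi 10.48 w 85.4 F [-0.2 -0.3  0.3] q [ 52.  26. -24. 103.  12.  54.  33.]
(array([ -1.1, 120.2,  -0.9]), array([-1.000e-03, -1.524e+00,  0.000e+00]))
(array([ -1.1, 189.2,  -0.9]), array([-1.000e-03, -1.524e+00,  0.000e+00]))
```

{"api": "play_rows", "payload": {
  "targets": [
    {"dp": [-1,120,-1],"twist": [0,-1.524,0],"gripper": 1},
    {"dp": [-1,120,-1],"twist": [0,-1.524,0],"gripper": 1},
    {"dp": [-1,120,-1],"twist": [0,-1.524,0],"gripper": 1},
    {"dp": [-1,120,-1],"twist": [0,-1.524,0],"gripper": 1},
    {"dp": [-1,120,-1],"twist": [0,-1.524,0],"gripper": 1},
    {"dp": [-1,120,-1],"twist": [0,-1.524,0],"gripper": 1},
    {"dp": [-1,120,-1],"twist": [0,-1.524,0],"gripper": 1},
    {"dp": [-1,120,-1],"twist": [0,-1.524,0],"gripper": 1},
    {"dp": [-1,120,-1],"twist": [0,-1.524,0],"gripper": 1},
    {"dp": [-1,120,-1],"twist": [0,-1.524,0],"gripper": 1}
  ]
}}

```text
time_s: 2.15
eef_pos: [0.4191, -0.3607, 0.0802]
orientation: [[-0.109, -0.0, -0.994], [0.994, 0.0, -0.109], [0.0, -1.0, 0.0]]
ft_force: [-0.6, -0.6, -0.1]
width: 0.0852
```

```bash
cat > look.py <<'E'
from go import *; from m import comps
def blanks():
    im,d,c=grab("top"); P=cloud(d,c); z=P[...,2]; hsv=cv2.cvtColor(im,cv2.COLOR_BGR2HSV).astype(int)
    comps((d>0)&(hsv[...,1]<60)&(hsv[...,2]>100)&(abs(z-.023)<.012)&(P[...,1]<-.09)&(P[...,0]>.25)&(P[...,0]<.72),P,50,"blank")
    return im
if __name__=="__main__": blanks(); st()
E
python3 -c "
from look import *
blanks();st();print(delta([.42,-.359,.011],97.8))"
```

```text
blank [356 144  16  31 198] (array([ 590.4, -245.3]), 99.5, 21.2, 159.18) z [20.2 22.8 26.7]
blank [395 186  11  24 157] (array([ 468.4, -350.9]), 70.8, 23.1, 5.59) z [19.8 23.3 26.8]
blank [363 191   9  32 213] (array([ 442.8, -248.3]), 96.7, 25.7, 174.22) z [19.2 23.2 26.8]
t 2.2 p [ 418.9 -360.8   80. ] jig [ -73.5 -420.7   80. ] phi 96.74 w 85.4 F [ 0.7 -0.3  0.6] q [ 64.  39. -43. 110.  36.  46.  97.]
(array([ 1.7, 69. , -1.4]), array([-0.001, -0.019,  0.   ]))
```

Descend, close, lift.

{"api": "play_rows", "payload": {
  "targets": [
    {"dp": [2,45,-1],"twist": [0,-0.019,0],"gripper": 1},
    {"dp": [2,69,-1],"twist": [0,-0.019,0],"gripper": 1},
    {"dp": [2,69,-1],"twist": [0,-0.019,0],"gripper": 1},
    {"dp": [2,69,-1],"twist": [0,-0.019,0],"gripper": 0},
    {"dp": [2,69,-1],"twist": [0,-0.019,0],"gripper": 0},
    {"dp": [2,69,-1],"twist": [0,-0.019,0],"gripper": 0},
    {"dp": [2,69,-1],"twist": [0,-0.019,0],"gripper": 0},
    {"dp": [2,69,-1],"twist": [0,-0.019,0],"gripper": 0},
    {"dp": [2,69,-1],"twist": [0,-0.019,0],"gripper": 0},
    {"dp": [2,69,-1],"twist": [0,-0.019,0],"gripper": 0}
  ]
}}

```text
time_s: 3.2
eef_pos: [0.4205, -0.3589, 0.0126]
orientation: [[-0.121, 0.001, -0.993], [0.993, -0.001, -0.121], [-0.002, -1.0, -0.001]]
ft_force: [-1.6, 0.7, 9.4]
width: 0.022
```

```bash
python3 -c "
from look import *
st();print(delta([.42,-.359,.12],97.8));print(delta(jig(-125,-51,120),81.75));print(delta(jig(-145,-51,120),81.75))"
```

```text
t 3.2 p [ 420.5 -358.9   12.6] jig [ -72.2 -418.6   12.6] phi 96.97 w 22.0 F [-1.6  0.7  9.4] q [ 60.  44. -38. 113.  43.  39.  91.]
(array([  -0.2, -107.4,    0.4]), array([ 0.001, -0.014, -0.002]))
(array([ 368.4, -108. ,  -45.7]), array([ 0.001,  0.266, -0.001]))
(array([ 373.7, -108. ,  -26.4]), array([ 0.001,  0.266, -0.001]))
```

{"api": "play_rows", "payload": {
  "targets": [
    {"dp": [0,-50,0],"twist": [0,0,0],"gripper": 0},
    {"dp": [0,-95,0],"twist": [0,0,0],"gripper": 0},
    {"dp": [45,-108,-5],"twist": [0,0.1,0],"gripper": 0},
    {"dp": [368,-108,-46],"twist": [0,0.266,0],"gripper": 0},
    {"dp": [368,-108,-46],"twist": [0,0.266,0],"gripper": 0},
    {"dp": [368,-108,-46],"twist": [0,0.266,0],"gripper": 0},
    {"dp": [368,-108,-46],"twist": [0,0.266,0],"gripper": 0},
    {"dp": [368,-108,-46],"twist": [0,0.266,0],"gripper": 0},
    {"dp": [368,-108,-46],"twist": [0,0.266,0],"gripper": 0},
    {"dp": [368,-108,-46],"twist": [0,0.266,0],"gripper": 0}
  ]
}}

```text
time_s: 4.2
eef_pos: [0.4208, 0.0166, 0.1201]
orientation: [[0.139, 0.002, -0.99], [0.99, 0.001, 0.139], [0.002, -1.0, -0.001]]
ft_force: [1.2, -0.6, -3.1]
width: 0.0224
```

```bash
python3 -c "
from look import *
st();im,d,c=grab('wrist','w1.png');np.savez('/tmp/w1',im=im,d=d,T=c[0],r=c[1:]);print(delta(jig(-125,-51,60),81.75))
for p in [(-165,-113,20),(-50,-34,30),(-50,0,30),(-50,34,30),(-50,68,30),(-50,-68,30),(-24,-109,108),(-24,-75,108)]: print(p,np.round(proj(jig(*p),c)))"
```

```text
t 4.2 p [420.8  16.6 120.1] jig [-125.8  -46.9  120.1] phi 81.99 w 22.4 F [ 1.2 -0.6 -3.1] q [ 23.  25. -43. 126.  28.  38.  42.]
(array([-7.4, 60.4, -0.6]), array([0.002, 0.007, 0.004]))
(-165, -113, 20) [180. 155.]
(-50, -34, 30) [265. 271.]
(-50, 0, 30) [299. 271.]
(-50, 34, 30) [333. 271.]
(-50, 68, 30) [366. 271.]
(-50, -68, 30) [231. 271.]
(-24, -109, 108) [171. 360.]
(-24, -75, 108) [216. 360.]
```

View pics/w1.png

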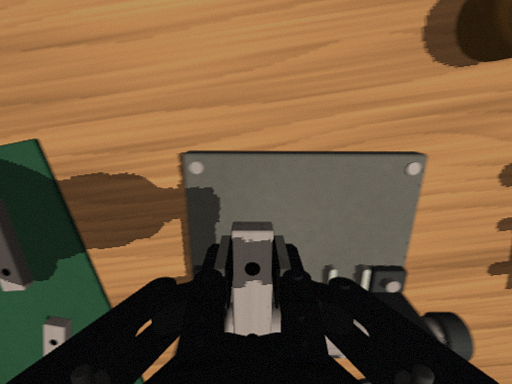

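{"api": "play_rows", "payload": {
  "targets": [
    {"dp": [-4,30,10],"twist": [0,0.007,0.002],"gripper": 0},
    {"dp": [-4,60,10],"twist": [0,0.007,0.002],"gripper": 0},
    {"dp": [-4,80,10],"twist": [0,0.007,0.002],"gripper": 0},
    {"dp": [-4,80,10],"twist": [0,0.007,0.002],"gripper": 0},
    {"dp": [-4,80,10],"twist": [0,0.007,0.002],"gripper": 0}
  ]
}}

```text
time_s: 4.75
eef_pos: [0.4104, 0.0099, 0.0398]
orientation: [[0.15, -0.001, -0.989], [0.989, -0.002, 0.15], [-0.002, -1.0, 0.0]]
ft_force: [-0.0, 0.1, -2.0]
width: 0.0222
```

```bash
python3 -c "
from look import *
st();print(delta(jig(-136,-51,25),81.75))"
```

```text
t 4.75 p [410.4   9.9  39.8] jig [-135.1  -55.    39.8] phi 81.38 w 22.2 F [-0.   0.1 -2. ] q [ 14.  32. -32. 132.  42.  26.  29.]
(array([ 4.1, 14.8,  0.9]), array([-0.   , -0.007, -0.002]))
```

{"api": "play_rows", "payload": {
  "targets": [
    {"dp": [4,0,1],"twist": [0,-0.007,0],"gripper": 0},
    {"dp": [4,13,1],"twist": [0,-0.007,0],"gripper": 0},
    {"dp": [4,14,1],"twist": [0,-0.007,0],"gripper": 0},
    {"dp": [4,14,-6],"twist": [0,-0.007,0],"gripper": 0},
    {"dp": [4,14,-13],"twist": [0,-0.007,0],"gripper": 0},
    {"dp": [4,14,-20],"twist": [0,-0.007,0],"gripper": 0},
    {"dp": [4,14,-28],"twist": [0,-0.007,0],"gripper": 0},
    {"dp": [4,14,-36],"twist": [0,-0.007,0],"gripper": 0},
    {"dp": [4,14,-45],"twist": [0,-0.007,0],"gripper": 0},
    {"dp": [4,14,-54],"twist": [0,-0.007,0],"gripper": 0}
  ]
}}

```text
time_s: 5.75
eef_pos: [0.4652, 0.0056, 0.0254]
orientation: [[0.143, -0.0, -0.99], [0.99, -0.002, 0.143], [-0.002, -1.0, 0.0]]
ft_force: [0.1, 1.0, -1.4]
width: 0.0222
```

```bash
python3 -c "
from look import *
st();im,d,c=grab('wrist','w2.png');print(delta(jig(-90,-51,60),81.75))"
```

```text
t 5.75 p [465.2   5.6  25.4] jig [-80.2 -51.5  25.4] phi 81.75 w 22.2 F [ 0.1  1.  -1.4] q [ 16.  37. -33. 125.  41.  29.  33.]
(array([  0.3, -34.6,  11.4]), array([ 0.001, -0.001, -0.001]))
```

View pics/w2.png

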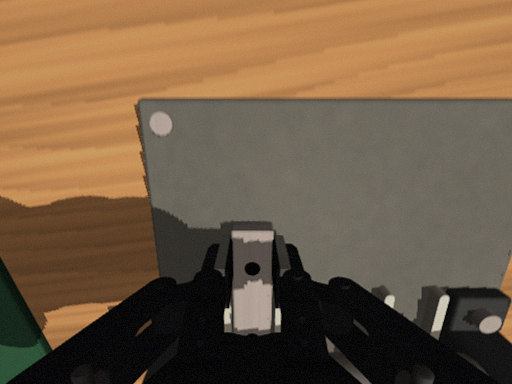

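{"api": "play_rows", "payload": {
  "targets": [
    {"dp": [0,0,0],"gripper": 0.6},
    {"dp": [0,0,0],"gripper": 0.6},
    {"dp": [0,0,0],"gripper": 0.6},
    {"dp": [0,-30,0],"gripper": 0.6},
    {"dp": [0,-30,36],"gripper": 0},
    {"dp": [0,-30,36],"gripper": 0},
    {"dp": [0,-30,36],"gripper": 0},
    {"dp": [0,-30,36],"gripper": 0},
    {"dp": [0,0,36],"gripper": 0},
    {"dp": [0,0,36],"gripper": 0}
  ]
}}

```text
$.targets[0]: bad value
```

```bash
python3 -c "
from look import *
st();print(delta(jig(-82,-51,25),81.75),delta(jig(-76,-51,25),81.75))"
```

```text
t 5.8 p [466.9   5.5  25.4] jig [-78.6 -51.4  25.4] phi 81.72 w 22.2 F [ 3.  -0.6 -2.3] q [ 16.  37. -33. 125.  41.  29.  33.]
(array([0.4, 0.4, 3.4]), array([ 0.001, -0.001, -0.001])) (array([ 0.4,  0.4, -2.6]), array([ 0.001, -0.001, -0.001]))
```

Twist is mandatory.

{"api": "play_rows", "payload": {
  "targets": [
    {"dp": [0,0,0],"twist": [0,0,0],"gripper": 0.6},
    {"dp": [0,0,0],"twist": [0,0,0],"gripper": 0.6},
    {"dp": [0,0,0],"twist": [0,0,0],"gripper": 0.6},
    {"dp": [0,-30,0],"twist": [0,0,0],"gripper": 0.6},
    {"dp": [0,-30,36],"twist": [0,0,0],"gripper": 0},
    {"dp": [0,-30,36],"twist": [0,0,0],"gripper": 0},
    {"dp": [0,-30,36],"twist": [0,0,0],"gripper": 0},
    {"dp": [0,-30,36],"twist": [0,0,0],"gripper": 0},
    {"dp": [0,0,36],"twist": [0,0,0],"gripper": 0},
    {"dp": [0,0,36],"twist": [0,0,0],"gripper": 0}
  ]
}}

```text
time_s: 6.8
eef_pos: [0.4282, 0.0109, 0.0235]
orientation: [[0.143, -0.003, -0.99], [0.99, -0.002, 0.143], [-0.002, -1.0, 0.003]]
ft_force: [-0.7, -0.1, 0.0]
width: -0.0002
```

```bash
python3 -c "
from look import *
st();print(delta(jig(-82,-51,25),81.75),delta(jig(-76,-51,25),81.75))"
```

```text
t 6.8 p [428.2  10.9  23.5] jig [-117.6  -51.6   23.5] phi 81.77 w -0.2 F [-0.7 -0.1  0. ] q [ 13.  35. -31. 130.  44.  25.  28.]
(array([  0.5,  -1.6, -35.6]), array([-0.003,  0.   , -0.002])) (array([  0.5,  -1.6, -41.6]), array([-0.003,  0.   , -0.002]))
```

{"api": "play_rows", "payload": {
  "targets": [
    {"dp": [0,-1,-10],"twist": [0,0,0],"gripper": 0},
    {"dp": [0,-1,-18],"twist": [0,0,0],"gripper": 0},
    {"dp": [0,-1,-26],"twist": [0,0,0],"gripper": 0},
    {"dp": [0,-1,-31],"twist": [0,0,0],"gripper": 0},
    {"dp": [0,-1,-34],"twist": [0,0,0],"gripper": 0},
    {"dp": [0,-1,-36],"twist": [0,0,0],"gripper": 0},
    {"dp": [0,-1,-38],"twist": [0,0,0],"gripper": 0},
    {"dp": [0,-1,-40],"twist": [0,0,0],"gripper": 0},
    {"dp": [0,-1,-41],"twist": [0,0,0],"gripper": 0},
    {"dp": [0,-1,-42],"twist": [0,0,0],"gripper": 0}
  ]
}}

```text
time_s: 7.8
eef_pos: [0.4682, 0.005, 0.0262]
orientation: [[0.143, -0.004, -0.99], [0.99, -0.003, 0.143], [-0.003, -1.0, 0.003]]
ft_force: [-10.1, 4.2, 8.1]
width: -0.0001
```

```bash
python3 -c "
from look import *
blanks();st()"
```

```text
blank [356 144  17  31 219] (array([ 590.7, -246.8]), 99.6, 26.6, 158.7) z [19.6 23.4 26.6]
t 7.85 p [468.2   5.   26.1] jig [-77.2 -51.6  26.1] phi 81.81 w -0.1 F [-7.1  2.4  5.9] q [ 16.  37. -33. 124.  41.  30.  33.]
```

{"api": "play_rows", "payload": {
  "targets": [
    {"dp": [0,0,-2],"twist": [0,0,0],"gripper": 0},
    {"dp": [0,0,-3],"twist": [0,0,0],"gripper": 0},
    {"dp": [0,0,-3],"twist": [0,0,0],"gripper": 0}
  ]
}}

```text
time_s: 8.15
eef_pos: [0.4683, 0.0048, 0.0258]
orientation: [[0.141, -0.008, -0.99], [0.99, -0.003, 0.141], [-0.004, -1.0, 0.008]]
ft_force: [-17.8, 4.2, 12.2]
width: 0.0003
```

```bash
python3 -c "
from look import *
st(); print(delta([.442-.035*.997,-.2485+.003,.12],85.5))"
```

```text
t 8.15 p [468.3   4.8  25.8] jig [-77.1 -51.7  25.8] phi 81.87 w 0.3 F [-17.8   4.2  12.2] q [ 16.  37. -33. 124.  41.  31.  33.]
(array([-256.9,  -92.9,   25.9]), array([-0.008, -0.063, -0.004]))
```

{"api": "play_rows", "payload": {
  "targets": [
    {"dp": [0,0,10],"twist": [0,0,0],"gripper": 0},
    {"dp": [0,-45,10],"twist": [0,0,0],"gripper": 0.5},
    {"dp": [0,-93,20],"twist": [0,0,0],"gripper": 1},
    {"dp": [-257,-93,26],"twist": [-0.008,-0.063,-0.004],"gripper": 1},
    {"dp": [-257,-93,26],"twist": [-0.008,-0.063,-0.004],"gripper": 1},
    {"dp": [-257,-93,26],"twist": [-0.008,-0.063,-0.004],"gripper": 1},
    {"dp": [-257,-93,26],"twist": [-0.008,-0.063,-0.004],"gripper": 1},
    {"dp": [-257,-93,26],"twist": [-0.008,-0.063,-0.004],"gripper": 1},
    {"dp": [-257,-93,26],"twist": [-0.008,-0.063,-0.004],"gripper": 1},
    {"dp": [-257,-93,26],"twist": [-0.008,-0.063,-0.004],"gripper": 1}
  ]
}}

```text
time_s: 9.15
eef_pos: [0.4103, -0.2479, 0.1197]
orientation: [[0.085, 0.009, -0.996], [0.996, 0.001, 0.085], [0.001, -1.0, -0.008]]
ft_force: [0.7, 0.2, 0.2]
width: 0.0853
```

```bash
python3 -c "
from look import *
im=blanks(); st(); print(delta([.442-.035*.997,-.2485+.003,.013],85.5))
im,d,c=grab('scene'); P=cloud(d,c); z=P[...,2]; hsv=cv2.cvtColor(im,cv2.COLOR_BGR2HSV).astype(int)
comps((d>0)&(hsv[...,1]<60)&(hsv[...,2]>100)&(abs(z-.023)<.012)&(P[...,1]<-.09)&(P[...,0]>.25)&(P[...,0]<.72),P,50,'scene')
"
```

```text
blank [356 144  16  31 200] (array([ 590.4, -245.1]), 98.7, 21.9, 158.18) z [19.1 23.4 27.4]
blank [364 191   8  19 125] (array([ 463.1, -250.5]), 55.8, 26.5, 175.58) z [19.5 23.2 27.6]
t 9.2 p [ 411.  -246.   119.9] jig [ -97.8 -308.2  119.9] phi 85.29 w 85.4 F [-0.3  0.2 -0.4] q [ 57.  30. -45. 119.  31.  43.  78.]
(array([ -0. , 106.9,   4.8]), array([ 0.009, -0.004,  0.002]))
scene [141 248  26  34 305] (array([ 441.9, -250.4]), 100.9, 25.0, 174.26) z [19.4 22.9 26.2]
scene [178 286  20  40 373] (array([ 588.2, -247.1]), 101.0, 24.9, 158.17) z [19.4 22.7 25.4]
```

{"api": "play_rows", "payload": {
  "targets": [
    {"dp": [0,45,4],"twist": [0.009,0,0.002],"gripper": 1},
    {"dp": [0,85,4],"twist": [0.009,0,0.002],"gripper": 1},
    {"dp": [0,106,4],"twist": [0.009,0,0.002],"gripper": 1},
    {"dp": [0,106,4],"twist": [0.009,0,0.002],"gripper": 1},
    {"dp": [0,106,4],"twist": [0.009,0,0.002],"gripper": 0},
    {"dp": [0,106,4],"twist": [0.009,0,0.002],"gripper": 0},
    {"dp": [0,106,4],"twist": [0.009,0,0.002],"gripper": 0},
    {"dp": [0,106,4],"twist": [0.009,0,0.002],"gripper": 0},
    {"dp": [0,106,4],"twist": [0.009,0,0.002],"gripper": 0},
    {"dp": [0,106,4],"twist": [0.009,0,0.002],"gripper": 0}
  ]
}}

```text
time_s: 10.25
eef_pos: [0.408, -0.246, 0.0149]
orientation: [[0.081, 0.0, -0.997], [0.997, -0.001, 0.081], [-0.001, -1.0, -0.0]]
ft_force: [-1.4, -0.0, 11.9]
width: 0.0218
```

```bash
python3 -c "
from look import *
st(); print(delta(jig(-136,17,80),81.75))"
```

```text
t 10.25 p [ 408.  -246.    14.9] jig [-100.7 -308.6   14.9] phi 85.33 w 21.8 F [-1.4 -0.  11.9] q [ 48.  39. -34. 124.  44.  30.  66.]
(array([327.1, -65.5,  14.8]), array([ 0.   ,  0.062, -0.001]))
```

{"api": "play_rows", "payload": {
  "targets": [
    {"dp": [0,-50,0],"twist": [0,0,0],"gripper": 0},
    {"dp": [40,-65,0],"twist": [0,0.02,0],"gripper": 0},
    {"dp": [327,-65,15],"twist": [0,0.062,0],"gripper": 0},
    {"dp": [327,-65,15],"twist": [0,0.062,0],"gripper": 0},
    {"dp": [327,-65,15],"twist": [0,0.062,0],"gripper": 0},
    {"dp": [327,-65,15],"twist": [0,0.062,0],"gripper": 0},
    {"dp": [327,-65,15],"twist": [0,0.062,0],"gripper": 0},
    {"dp": [327,-65,15],"twist": [0,0.062,0],"gripper": 0},
    {"dp": [327,-65,15],"twist": [0,0.062,0],"gripper": 0},
    {"dp": [327,-65,15],"twist": [0,0.062,0],"gripper": 0}
  ]
}}

```text
time_s: 11.25
eef_pos: [0.4189, 0.0823, 0.079]
orientation: [[0.14, -0.001, -0.99], [0.99, -0.0, 0.14], [-0.001, -1.0, 0.001]]
ft_force: [0.7, -0.6, -2.9]
width: 0.0217
```

```bash
python3 -c "
from look import *
st(); print(delta(jig(-136,17,27),81.75))"
```

```text
t 11.25 p [418.9  82.3  79. ] jig [-137.1   17.8   79. ] phi 81.96 w 21.7 F [ 0.7 -0.6 -2.9] q [ 10.  29. -38. 128.  34.  33.  28.]
(array([-0.7, 52. , -1.2]), array([-0.001,  0.004, -0.001]))
```

{"api": "play_rows", "payload": {
  "targets": [
    {"dp": [-0.5,30,0],"twist": [0,0,0],"gripper": 0},
    {"dp": [-0.5,50,0],"twist": [0,0,0],"gripper": 0},
    {"dp": [-0.5,52,0],"twist": [0,0,0],"gripper": 0},
    {"dp": [-0.5,52,-7],"twist": [0,0,0],"gripper": 0},
    {"dp": [-0.5,52,-14],"twist": [0,0,0],"gripper": 0},
    {"dp": [-0.5,52,-22],"twist": [0,0,0],"gripper": 0},
    {"dp": [-0.5,52,-31],"twist": [0,0,0],"gripper": 0},
    {"dp": [-0.5,52,-40],"twist": [0,0,0],"gripper": 0},
    {"dp": [-0.5,52,-49],"twist": [0,0,0],"gripper": 0},
    {"dp": [-0.5,52,-56],"twist": [0,0,0],"gripper": 0}
  ]
}}

```text
time_s: 12.25
eef_pos: [0.4755, 0.0729, 0.0268]
orientation: [[0.143, -0.001, -0.99], [0.99, 0.0, 0.143], [-0.0, -1.0, 0.001]]
ft_force: [-0.3, -0.8, -3.0]
width: 0.0219
```

```bash
python3 -c "
from look import *
st(); print(delta(jig(-117,17,25),81.75))"
```

```text
t 12.25 p [475.5  72.9  26.8] jig [-79.8  16.6  26.8] phi 81.79 w 21.9 F [-0.3 -0.8 -3. ] q [  8.  37. -33. 123.  40.  31.  27.]
(array([ 0.4,  1.8, 37.2]), array([-0.001,  0.001, -0.   ]))
```

{"api": "play_rows", "payload": {
  "targets": [
    {"dp": [0,0,-1],"twist": [0,0,0],"gripper": 0.6},
    {"dp": [0,0,-1],"twist": [0,0,0],"gripper": 0.6},
    {"dp": [0,0,-1],"twist": [0,0,0],"gripper": 0.6},
    {"dp": [0,-30,0],"twist": [0,0,0],"gripper": 0.6},
    {"dp": [0,-30,38],"twist": [0,0,0],"gripper": 0},
    {"dp": [0,-30,38],"twist": [0,0,0],"gripper": 0},
    {"dp": [0,-30,38],"twist": [0,0,0],"gripper": 0},
    {"dp": [0,-30,38],"twist": [0,0,0],"gripper": 0},
    {"dp": [0,1,38],"twist": [0,0,0],"gripper": 0},
    {"dp": [0,1,38],"twist": [0,0,0],"gripper": 0}
  ]
}}

```text
time_s: 13.25
eef_pos: [0.4361, 0.0782, 0.0238]
orientation: [[0.142, -0.004, -0.99], [0.99, -0.001, 0.142], [-0.001, -1.0, 0.004]]
ft_force: [-0.2, -0.0, -0.2]
width: 0.0002
```

{"api": "play_rows", "payload": {
  "targets": [
    {"dp": [0,0,-10],"twist": [0,0,0],"gripper": 0},
    {"dp": [0,0,-20],"twist": [0,0,0],"gripper": 0},
    {"dp": [0,0,-28],"twist": [0,0,0],"gripper": 0},
    {"dp": [0,0,-33],"twist": [0,0,0],"gripper": 0},
    {"dp": [0,0,-36],"twist": [0,0,0],"gripper": 0},
    {"dp": [0,0,-38],"twist": [0,0,0],"gripper": 0},
    {"dp": [0,0,-40],"twist": [0,0,0],"gripper": 0},
    {"dp": [0,0,-42],"twist": [0,0,0],"gripper": 0},
    {"dp": [0,0,-44],"twist": [0,0,0],"gripper": 0},
    {"dp": [0,0,-44],"twist": [0,0,0],"gripper": 0}
  ]
}}

```text
time_s: 14.25
eef_pos: [0.478, 0.0725, 0.0255]
orientation: [[0.141, -0.005, -0.99], [0.99, -0.001, 0.141], [-0.002, -1.0, 0.005]]
ft_force: [-9.7, 1.4, 7.0]
width: 0.0002
```

```bash
python3 -c "
from look import *
blanks();st(); print(delta([.589-.035*.934,-.2465+.035*.358,.12],68.8))"
```

```text
blank [356 144  16  31 226] (array([ 589.9, -246.2]), 97.2, 27.3, 159.5) z [19.  22.9 26.8]
t 14.3 p [478.   72.5  25.5] jig [-77.2  16.6  25.5] phi 81.89 w -0.3 F [-10.8   2.5   6.2] q [  8.  38. -34. 122.  40.  32.  27.]
(array([-292.5,  -94.6, -120.3]), array([-0.004,  0.228, -0.002]))
```

{"api": "play_rows", "payload": {
  "targets": [
    {"dp": [0,0,10],"twist": [0,0,0],"gripper": 0},
    {"dp": [0,-50,10],"twist": [0,0,0],"gripper": 0.5},
    {"dp": [-40,-100,10],"twist": [0,0,0],"gripper": 1},
    {"dp": [-90,-110,10],"twist": [0,0.05,0],"gripper": 1},
    {"dp": [-140,-110,5],"twist": [0,0.1,0],"gripper": 1},
    {"dp": [-190,-110,-10],"twist": [0,0.15,0],"gripper": 1},
    {"dp": [-292,-95,-120],"twist": [-0.004,0.228,-0.002],"gripper": 1},
    {"dp": [-292,-95,-120],"twist": [-0.004,0.228,-0.002],"gripper": 1},
    {"dp": [-292,-95,-120],"twist": [-0.004,0.228,-0.002],"gripper": 1},
    {"dp": [-292,-95,-120],"twist": [-0.004,0.228,-0.002],"gripper": 1}
  ]
}}

```text
time_s: 15.3
eef_pos: [0.5594, -0.2395, 0.1197]
orientation: [[0.368, 0.005, -0.93], [0.93, -0.001, 0.368], [0.0, -1.0, -0.005]]
ft_force: [0.3, -0.2, 0.1]
width: 0.0853
```

```bash
python3 -c "
from look import *
st(); im,d,c=grab('scene','s2.png'); P=cloud(d,c); z=P[...,2]; hsv=cv2.cvtColor(im,cv2.COLOR_BGR2HSV).astype(int)
comps((d>0)&(hsv[...,1]<60)&(hsv[...,2]>100)&(abs(z-.023)<.012)&(P[...,1]<-.09)&(P[...,0]>.25)&(P[...,0]<.72),P,50,'scene')
blanks();print(delta([.589-.035*.934,-.2465+.035*.358,.014],68.8))"
```

```text
t 15.3 p [ 559.4 -239.5  119.7] jig [  48.2 -280.5  119.7] phi 68.41 w 85.3 F [ 0.3 -0.2  0.1] q [ 42.  38. -38. 100.  28.  52.  61.]
scene [ 92 240  10  35  53] (array([ 320.1, -353. ]), 98.0, 5.7, 136.38) z [12.9 16.2 19.9]
scene [178 286  20  40 366] (array([ 589.6, -246.6]), 99.5, 25.0, 159.16) z [19.  22.7 25.5]
blank [356 160  10  15  88] (array([ 565.1, -235.6]), 43.1, 23.1, 156.88) z [18.7 23.4 27.2]
(array([  0.8, 105.8,   2.7]), array([ 0.003, -0.004,  0.002]))
```

{"api": "play_rows", "payload": {
  "targets": [
    {"dp": [0.5,45,2],"twist": [0.004,0,0.002],"gripper": 1},
    {"dp": [0.5,85,2],"twist": [0.004,0,0.002],"gripper": 1},
    {"dp": [0.5,106,2],"twist": [0.004,0,0.002],"gripper": 1},
    {"dp": [0.5,106,2],"twist": [0.004,0,0.002],"gripper": 1},
    {"dp": [0.5,106,2],"twist": [0.004,0,0.002],"gripper": 0},
    {"dp": [0.5,106,2],"twist": [0.004,0,0.002],"gripper": 0},
    {"dp": [0.5,106,2],"twist": [0.004,0,0.002],"gripper": 0},
    {"dp": [0.5,106,2],"twist": [0.004,0,0.002],"gripper": 0},
    {"dp": [0.5,106,2],"twist": [0.004,0,0.002],"gripper": 0},
    {"dp": [0.5,106,2],"twist": [0.004,0,0.002],"gripper": 0}
  ]
}}

```text
time_s: 16.4
eef_pos: [0.5569, -0.2329, 0.016]
orientation: [[0.363, 0.0, -0.932], [0.932, -0.001, 0.363], [-0.001, -1.0, -0.001]]
ft_force: [-2.2, -0.5, 8.8]
width: 0.0221
```

```bash
python3 -c "
from look import *
st(); print(delta([.43,-.12,.13],75));print(delta(jig(-136,51,80),81.75))"
```

```text
t 16.4 p [ 556.9 -232.9   16. ] jig [  44.7 -274.3   16. ] phi 68.73 w 22.1 F [-2.2 -0.5  8.8] q [ 38.  45. -33. 105.  35.  41.  54.]
(array([  59.1, -114.1,  159.1]), array([ 0.   , -0.109, -0.001]))
(array([276.2, -64.2, 249.3]), array([ 0.   , -0.227, -0.001]))
```

View pics/s2.png

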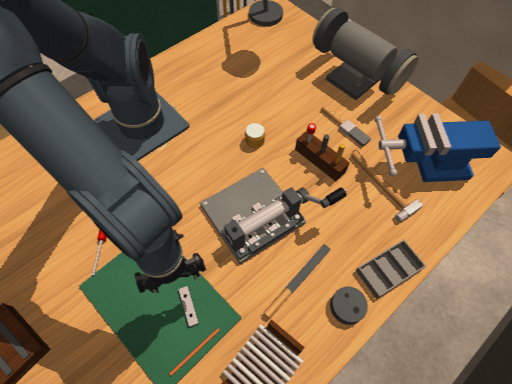

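{"api": "play_rows", "payload": {
  "targets": [
    {"dp": [0,-50,0],"twist": [0,0,0],"gripper": 0},
    {"dp": [0,-100,20],"twist": [0,0,0],"gripper": 0},
    {"dp": [59,-114,159],"twist": [0,-0.109,0],"gripper": 0},
    {"dp": [59,-114,159],"twist": [0,-0.109,0],"gripper": 0},
    {"dp": [59,-114,159],"twist": [0,-0.109,0],"gripper": 0},
    {"dp": [150,-114,200],"twist": [0,-0.109,0],"gripper": 0},
    {"dp": [150,-114,200],"twist": [0,-0.109,0],"gripper": 0},
    {"dp": [276,-64,249],"twist": [0,-0.227,0],"gripper": 0},
    {"dp": [276,-64,249],"twist": [0,-0.227,0],"gripper": 0},
    {"dp": [276,-64,249],"twist": [0,-0.227,0],"gripper": 0}
  ]
}}

```text
time_s: 17.4
eef_pos: [0.4242, 0.1168, 0.0787]
orientation: [[0.143, -0.0, -0.99], [0.99, 0.001, 0.143], [0.001, -1.0, 0.0]]
ft_force: [1.1, -0.5, -1.8]
width: 0.0218
```

{"api": "play_rows", "payload": {
  "targets": [
    {"dp": [0,0,0],"twist": [0,0,0],"gripper": 0},
    {"dp": [0,0,0],"twist": [0,0,0],"gripper": 0},
    {"dp": [0,0,0],"twist": [0,0,0],"gripper": 0}
  ]
}}

```text
time_s: 17.7
eef_pos: [0.4243, 0.1138, 0.0791]
orientation: [[0.144, -0.001, -0.99], [0.99, -0.001, 0.144], [-0.001, -1.0, 0.001]]
ft_force: [-0.3, -1.1, -2.3]
width: 0.0216
```

```bash
python3 -c "
from look import *
st(); print(delta(jig(-136,51,28.5),81.75))"
```

```text
t 17.7 p [424.3 113.8  79.1] jig [-136.3   49.7   79.1] phi 81.7 w 21.6 F [-0.3 -1.1 -2.3] q [  6.  30. -39. 126.  34.  35.  23.]
(array([ 1.3, 50.6, -0.3]), array([-0.001, -0.001, -0.001]))
```

{"api": "play_rows", "payload": {
  "targets": [
    {"dp": [1,30,0],"twist": [0,0,0],"gripper": 0},
    {"dp": [1,49,0],"twist": [0,0,0],"gripper": 0},
    {"dp": [1,51,0],"twist": [0,0,0],"gripper": 0},
    {"dp": [1,51,-7],"twist": [0,0,0],"gripper": 0},
    {"dp": [1,51,-14],"twist": [0,0,0],"gripper": 0},
    {"dp": [1,51,-22],"twist": [0,0,0],"gripper": 0},
    {"dp": [1,51,-31],"twist": [0,0,0],"gripper": 0},
    {"dp": [1,51,-40],"twist": [0,0,0],"gripper": 0},
    {"dp": [1,51,-49],"twist": [0,0,0],"gripper": 0},
    {"dp": [1,51,-56],"twist": [0,0,0],"gripper": 0}
  ]
}}

```text
time_s: 18.7
eef_pos: [0.4809, 0.1077, 0.0279]
orientation: [[0.144, -0.001, -0.99], [0.99, 0.001, 0.144], [0.0, -1.0, 0.001]]
ft_force: [-0.4, 0.4, -2.2]
width: 0.0217
```

```bash
python3 -c "
from look import *
st(); print(delta(jig(-117,51,25),81.75))"
```

```text
t 18.7 p [480.9 107.7  27.9] jig [-79.4  51.9  27.9] phi 81.73 w 21.7 F [-0.4  0.4 -2.2] q [  5.  38. -35. 121.  40.  33.  23.]
(array([-0.9,  3. , 37.6]), array([-0.001, -0.   ,  0.   ]))
```

{"api": "play_rows", "payload": {
  "targets": [
    {"dp": [0,1,-1],"twist": [0,0,0],"gripper": 0.6},
    {"dp": [0,1,-1],"twist": [0,0,0],"gripper": 0.6},
    {"dp": [0,1,-1],"twist": [0,0,0],"gripper": 0.6},
    {"dp": [0,-30,0],"twist": [0,0,0],"gripper": 0.6},
    {"dp": [-1,-30,38],"twist": [0,0,0],"gripper": 0},
    {"dp": [-1,-30,38],"twist": [0,0,0],"gripper": 0},
    {"dp": [-1,-30,38],"twist": [0,0,0],"gripper": 0},
    {"dp": [-1,-30,38],"twist": [0,0,0],"gripper": 0},
    {"dp": [-1,2,38],"twist": [0,0,0],"gripper": 0},
    {"dp": [-1,2,38],"twist": [0,0,0],"gripper": 0}
  ]
}}

```text
time_s: 19.7
eef_pos: [0.4414, 0.1118, 0.0239]
orientation: [[0.143, -0.004, -0.99], [0.99, -0.001, 0.143], [-0.001, -1.0, 0.004]]
ft_force: [-0.6, 0.8, -0.0]
width: 0.0
```

{"api": "play_rows", "payload": {
  "targets": [
    {"dp": [0,0,-10],"twist": [0,0,0],"gripper": 0},
    {"dp": [0,0,-20],"twist": [0,0,0],"gripper": 0},
    {"dp": [0,0,-28],"twist": [0,0,0],"gripper": 0},
    {"dp": [0,0,-33],"twist": [0,0,0],"gripper": 0},
    {"dp": [0,0,-36],"twist": [0,0,0],"gripper": 0},
    {"dp": [0,0,-38],"twist": [0,0,0],"gripper": 0},
    {"dp": [0,0,-40],"twist": [0,0,0],"gripper": 0},
    {"dp": [0,0,-42],"twist": [0,0,0],"gripper": 0},
    {"dp": [0,0,-44],"twist": [0,0,0],"gripper": 0},
    {"dp": [0,0,-44],"twist": [0,0,0],"gripper": 0}
  ]
}}

```text
time_s: 20.7
eef_pos: [0.4829, 0.1063, 0.0257]
orientation: [[0.142, -0.005, -0.99], [0.99, -0.0, 0.142], [-0.001, -1.0, 0.005]]
ft_force: [-10.8, 1.6, 6.9]
width: -0.0
```

```bash
python3 -c "
from look import *
st(); print(delta([.4415,.337,.2],81.75)); print(delta([.4415,.337,.2],93.2))"
```

```text
t 20.7 p [482.9 106.3  25.7] jig [-77.2  50.8  25.7] phi 81.85 w -0.0 F [-10.8   1.6   6.9] q [  5.  39. -35. 121.  40.  33.  23.]
(array([ 222.3, -174.2,   74.6]), array([-0.005,  0.002, -0.001]))
(array([ 222.3, -174.2,   74.6]), array([-0.005, -0.198, -0.001]))
```

{"api": "play_rows", "payload": {
  "targets": [
    {"dp": [0,0,10],"twist": [0,0,0],"gripper": 0},
    {"dp": [0,-50,10],"twist": [0,0,0],"gripper": 0.5},
    {"dp": [0,-100,20],"twist": [0,0,0],"gripper": 0.6},
    {"dp": [40,-150,30],"twist": [0,0,0],"gripper": 0.6},
    {"dp": [222,-174,75],"twist": [-0.005,0,0],"gripper": 0.6},
    {"dp": [222,-174,75],"twist": [-0.005,0,0],"gripper": 0.6},
    {"dp": [222,-174,75],"twist": [-0.005,0,0],"gripper": 0.6},
    {"dp": [222,-174,75],"twist": [-0.005,0,0],"gripper": 0.6},
    {"dp": [222,-174,75],"twist": [-0.005,0,0],"gripper": 0.6},
    {"dp": [222,-174,75],"twist": [-0.005,0,0],"gripper": 0.6}
  ]
}}

```text
time_s: 21.7
eef_pos: [0.4427, 0.3379, 0.2001]
orientation: [[0.14, 0.005, -0.99], [0.99, 0.0, 0.14], [0.001, -1.0, -0.004]]
ft_force: [-0.2, -0.2, -0.4]
width: 0.0512
```

```bash
python3 -c "
from look import *
st(); 
im,d,c=grab('wrist','w3.png'); P=cloud(d,c); hsv=cv2.cvtColor(im,cv2.COLOR_BGR2HSV).astype(int)
comps((d>0)&((hsv[...,0]<8)|(hsv[...,0]>172))&(hsv[...,1]>130)&(P[...,2]>.115),P,30,'pin')
im,d,c=grab('scene','s3.png'); q=[proj(jig(*p),c) for p in [(-75,-60,20),(40,60,40)]]
cr=im[170:265,195:310]; cv2.imwrite('pics/s3c.png',cv2.resize(cr,None,fx=6,fy=6,interpolation=2))
print(np.round([proj(jig(-65,y,27),c) for y in(-51,17,51)]))
"
```

```text
t 21.7 p [442.7 337.9 200.1] jig [-150.2  274.2  200.1] phi 81.94 w 51.2 F [-0.2 -0.2 -0.4] q [-12.  30. -46. 102.  25.  59.  14.]
pin [238 185  29  29 451] (array([439.3, 337.5]), 24.7, 24.6, 80.95) z [117.9 120.6 121.8]
[[235. 216.]
 [255. 205.]
 [265. 199.]]
```

View pics/s3c.png

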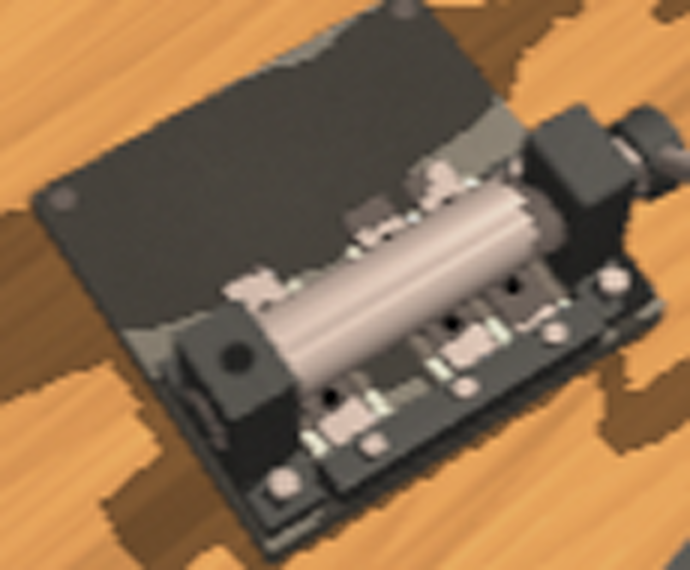

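View pics/w3.png

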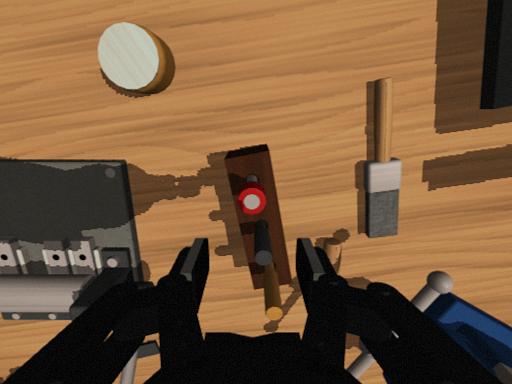

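```bash
python3 -c "
from look import *
st(); print(delta([.440,.3375,.093],81.75))
p,f=K('scene');T=np.array(p['T']);r=T[:3,:3]@np.array([(234.7-p['cx'])/f,-(229.7-p['cy'])/f,-1]);t=(.108-T[2,3])/r[2]
print('bore scene',np.round((T[:3,3]+t*r)*1e3,1),'nominal',jig(0,-92,108))"
```

```text
t 21.8 p [443.7 335.1 199.6] jig [-148.8  271.6  199.6] phi 81.71 w 51.4 F [ 0.4 -0.2 -0.2] q [-12.  30. -46. 102.  25.  59.  14.]
(array([  1.9, 106.6,   4.4]), array([ 0.004, -0.001, -0.001]))
bore scene [540.2 -45.2 108. ] nominal [ 0.53879868 -0.04604793  0.108     ]
```

{"api": "play_rows", "payload": {
  "targets": [
    {"dp": [2,40,4],"twist": [0.004,0,0],"gripper": 0.6},
    {"dp": [2,75,4],"twist": [0.004,0,0],"gripper": 0.6},
    {"dp": [2,100,4],"twist": [0.004,0,0],"gripper": 0.6},
    {"dp": [2,107,4],"twist": [0.004,0,0],"gripper": 0.6},
    {"dp": [2,107,4],"twist": [0.004,0,0],"gripper": 0.6},
    {"dp": [2,107,4],"twist": [0.004,0,0],"gripper": 0},
    {"dp": [2,107,4],"twist": [0.004,0,0],"gripper": 0},
    {"dp": [2,107,4],"twist": [0.004,0,0],"gripper": 0},
    {"dp": [2,107,4],"twist": [0.004,0,0],"gripper": 0},
    {"dp": [2,107,4],"twist": [0.004,0,0],"gripper": 0}
  ]
}}

```text
time_s: 22.8
eef_pos: [0.4409, 0.3393, 0.0945]
orientation: [[0.144, 0.002, -0.99], [0.99, 0.001, 0.144], [0.001, -1.0, -0.002]]
ft_force: [0.1, -1.0, 6.7]
width: 0.0247
```

```bash
python3 -c "
from look import *
st(); o=robot.get_obs(); z=o['eef_pos'][2]; print(delta([.44,.30,z+.12],81.75));print(delta([.5393,-.0455,z+.12],81.75))"
```

```text
t 22.8 p [440.9 339.3  94.5] jig [-152.1  275.3   94.5] phi 81.74 w 24.7 F [ 0.1 -1.   6.7] q [-16.  37. -41. 109.  33.  46.   7.]
(array([ -38.9, -120. ,   -4.9]), array([ 0.002, -0.   ,  0.001]))
(array([-366.5, -120.2, -152.8]), array([ 0.002, -0.   ,  0.001]))
```

{"api": "play_rows", "payload": {
  "targets": [
    {"dp": [0,-45,0],"twist": [0,0,0],"gripper": 0},
    {"dp": [0,-90,0],"twist": [0,0,0],"gripper": 0},
    {"dp": [-30,-120,-5],"twist": [0,0,0],"gripper": 0},
    {"dp": [-366,-120,-153],"twist": [0.002,0,0],"gripper": 0},
    {"dp": [-366,-120,-153],"twist": [0.002,0,0],"gripper": 0},
    {"dp": [-366,-120,-153],"twist": [0.002,0,0],"gripper": 0},
    {"dp": [-366,-120,-153],"twist": [0.002,0,0],"gripper": 0},
    {"dp": [-366,-120,-153],"twist": [0.002,0,0],"gripper": 0},
    {"dp": [-366,-120,-153],"twist": [0.002,0,0],"gripper": 0},
    {"dp": [-366,-120,-153],"twist": [0.002,0,0],"gripper": 0}
  ]
}}

```text
time_s: 23.8
eef_pos: [0.5349, -0.0309, 0.2138]
orientation: [[0.143, -0.001, -0.99], [0.99, 0.0, 0.143], [-0.0, -1.0, 0.001]]
ft_force: [1.4, 0.2, -1.6]
width: 0.0242
```

{"api": "play_rows", "payload": {
  "targets": [
    {"dp": [0,0,0],"twist": [0,0,0],"gripper": 0},
    {"dp": [0,0,0],"twist": [0,0,0],"gripper": 0},
    {"dp": [0,0,0],"twist": [0,0,0],"gripper": 0},
    {"dp": [0,0,0],"twist": [0,0,0],"gripper": 0}
  ]
}}

```text
time_s: 24.2
eef_pos: [0.5345, -0.027, 0.2134]
orientation: [[0.141, -0.001, -0.99], [0.99, 0.001, 0.141], [0.001, -1.0, 0.002]]
ft_force: [-0.3, -0.2, -1.3]
width: 0.0242
```

```bash
python3 -c "
from look import *
st(); print(delta([.5393,-.0455,.2],81.75)); im,d,c=grab('wrist','w4.png');np.savez('/tmp/w4',im=im,d=d,T=c[0],r=c[1:])
print(np.round([proj([.5393,-.0455,.108],c),proj(jig(-24,-109,108),c),proj(jig(-24,-75,108),c)]))"
```

```text
t 24.2 p [534.5 -27.  213.4] jig [ -7.  -73.8 213.4] phi 81.91 w 24.2 F [-0.3 -0.2 -1.3] q [ 29.  27. -47. 104.  23.  59.  56.]
(array([-17.6,  13.4,  -7.4]), array([-0.002,  0.003,  0.001]))
[[235. 202.]
 [216. 178.]
 [252. 178.]]
```

View pics/w4.png

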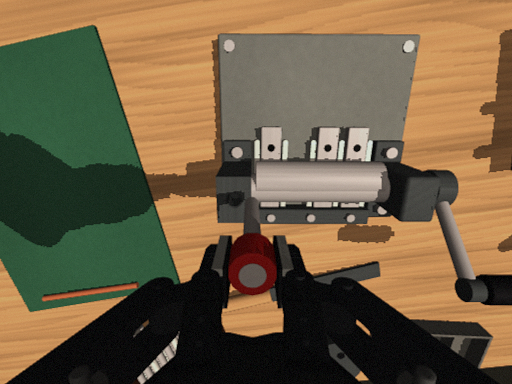

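```bash
python3 -c "
from look import *; from m import load
im,d,c=load('w4'); P=cloud(d,c); z=P[...,2]
m=(abs(z-.108)<.005); m[:, :205]=0; m[:,262:]=0; m[:150]=0;m[230:]=0
comps(m,P,20,'block')
cv2.imwrite('pics/w4c.png',cv2.resize(np.clip(im[150:235,200:290].astype(float)*2.2,0,255).astype(np.uint8),None,fx=8,fy=8,interpolation=2))
print(np.round(P[198,[225,230,235,240,245],:]*1e3),np.round(c[0][:3,3],3))
"
```

```text
block [ 216  175   36   48 1345] (array([536.9, -46.3]), 48.7, 34.0, 171.81) z [105.5 106.9 107.9]
[[534. -54. 107.]
 [541. -52.  88.]
 [544. -48.  82.]
 [542. -42.  88.]
 [536. -35. 108.]] [ 0.454 -0.017  0.355]
```

View pics/w4c.png

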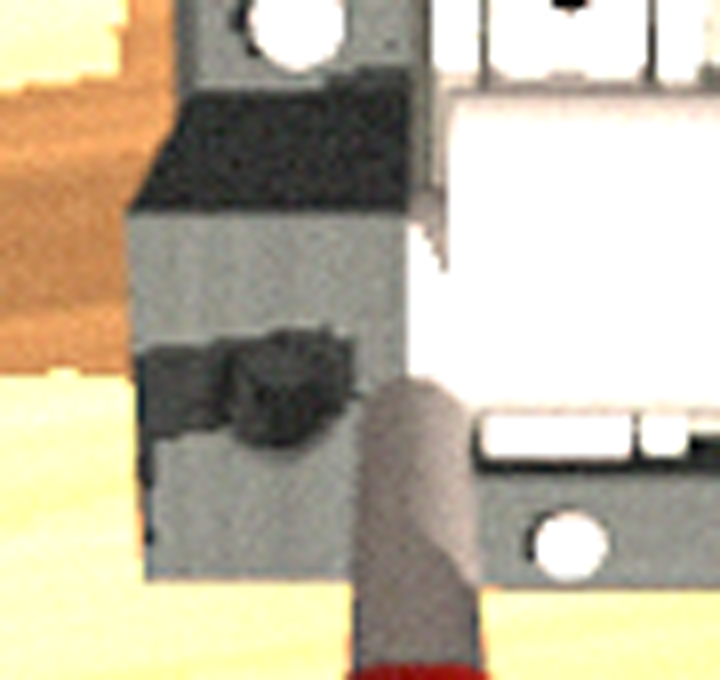

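```bash
python3 -c "
from look import *; from m import load
im,d,c=load('w4'); T,f,cx,cy=c
def un(u,v,z):
    r=T[:3,:3]@np.array([(u-cx)/f,-(v-cy)/f,-1]); return np.round((T[:3,3]+(z-T[2,3])/r[2]*r)*1e3,1)
print('bore',un(236.2,198.6,.108))
st(); o=robot.get_obs(); p=o['eef_pos']; R=np.array(o['orientation'])
tip=p+R[:,1]*.0845; print('tip',tip,proj(tip,c),'head',proj(p-R[:,1]*.0275,c))
print('shank mid meas at row 225: cols', [i for i in range(235,275)if abs(d[225,i]-np.median(d[225,250:256]))<.01][::30], np.round(d[225,240:266],3))
for q in ([.538,-.0462,.2],):print(delta(q,81.75))"
```

```text
bore [535.7 -43.6 108. ]
t 24.25 p [534.5 -27.2 213.3] jig [ -7.  -73.9 213.3] phi 81.91 w 24.0 F [-0.1 -0.2 -1.1] q [ 29.  27. -47. 104.  23.  59.  56.]
tip [ 0.53432246 -0.0271027   0.12883646] [252.84832847 202.18110115] head [253.73362314 277.61131368]
shank mid meas at row 225: cols [244] [0.39  0.389 0.39  0.389 0.187 0.183 0.18  0.179 0.179 0.178 0.179 0.177
 0.177 0.178 0.176 0.179 0.177 0.18  0.181 0.184 0.184 0.388 0.39  0.389
 0.39  0.389]
(array([-18.4,  13.3,  -6.2]), array([-0.002,  0.003,  0.   ]))
```

```bash
python3 -c "
from look import *; from m import load
im,d,c=load('w4'); T,f,cx,cy=c; P=cloud(d,c); z=P[...,2]
m=(abs(z-.1068)>.006).astype(np.uint8)[180:220,218:248]
for r in m[8:32]: print(''.join('#' if a else '.' for a in r))
n,L,s,ce=cv2.connectedComponentsWithStats(m); print(s,ce+[218,180])
def un(u,v,z):
    r=T[:3,:3]@np.array([(u-cx)/f,-(v-cy)/f,-1]); return np.round((T[:3,3]+(z-T[2,3])/r[2]*r)*1e3,1)
for k in range(1,n): print(un(*(ce[k]+[218,180]),.107))
"
```

```text
.............................#
..............................
..............................
..............................
..............................
..............#####...........
............#########.........
...........###########........
......#...#############.......
..........#############.......
..........#############......#
..........##############.....#
..........#############.#...##
...........############.....##
............##########.....###
.............########......###
...............####........###
.#.........................###
...........................###
...........................###
...........................###
...........................###
...........................###
...........................###
[[   0    0   30   40 1007]
 [  18    6    1    1    1]
 [  29    8    1    1    1]
 [  10   13   15   12  126]
 [   6   16    1    1    1]
 [  26   18    4   22   62]
 [   1   25    1    1    1]
 [   7   37    1    1    1]] [[231.46077458 199.01489573]
 [236.         186.        ]
 [247.         188.        ]
 [234.25396825 198.38888889]
 [224.         196.        ]
 [246.         209.72580645]
 [219.         205.        ]
 [225.         217.        ]]
[523.3 -41.9 107. ]
[526.8 -31.7 107. ]
[535.6 -45.6 107. ]
[531.7 -55.1 107. ]
[548.9 -35.9 107. ]
[540.2 -61.6 107. ]
[553.7 -58.  107. ]
```

```bash
python3 -c "
from look import *
print(delta([.5383,-.0454,.205],81.75))"
```

```text
(array([-17.5,   8.3,  -6.4]), array([-0.002,  0.003,  0.   ]))
```

{"api": "play_rows", "payload": {
  "targets": [
    {"dp": [-17.5,0,-6.4],"twist": [-0.002,0.003,0],"gripper": 0},
    {"dp": [-17.5,0,-6.4],"twist": [-0.002,0.003,0],"gripper": 0},
    {"dp": [-17.5,8,-6.4],"twist": [-0.002,0.003,0],"gripper": 0},
    {"dp": [-17.5,8,-6.4],"twist": [-0.002,0.003,0],"gripper": 0},
    {"dp": [-17.5,8,-6.4],"twist": [-0.002,0.003,0],"gripper": 0},
    {"dp": [-17.5,8,-6.4],"twist": [-0.002,0.003,0],"gripper": 0}
  ]
}}

```text
time_s: 24.85
eef_pos: [0.5384, -0.0463, 0.205]
orientation: [[0.145, -0.0, -0.989], [0.989, 0.0, 0.145], [0.0, -1.0, 0.0]]
ft_force: [-0.4, -0.2, -1.3]
width: 0.0244
```

```bash
python3 -c "
from look import *
st();print(delta([.5383,-.0454,.205],81.75))"
```

```text
t 24.85 p [538.4 -46.3 205. ] jig [ -0.4 -92.3 205. ] phi 81.64 w 24.4 F [-0.4 -0.2 -1.3] q [ 31.  28. -46. 104.  24.  58.  57.]
(array([ 0.9, -0. ,  0.2]), array([-0.   , -0.002,  0.   ]))
```

{"api": "play_rows", "payload": {
  "targets": [
    {"dp": [0.9,5,0],"twist": [0,0,0],"gripper": 0},
    {"dp": [0.9,9,0],"twist": [0,0,0],"gripper": 0},
    {"dp": [0.9,12,0],"twist": [0,0,0],"gripper": 0},
    {"dp": [0.9,14,0],"twist": [0,0,0],"gripper": 0},
    {"dp": [0.9,16,0],"twist": [0,0,0],"gripper": 0},
    {"dp": [0.9,18,0],"twist": [0,0,0],"gripper": 0},
    {"dp": [0.9,20,0],"twist": [0,0,0],"gripper": 0},
    {"dp": [0.9,20,0],"twist": [0,0,0],"gripper": 0}
  ]
}}

```text
time_s: 25.65
eef_pos: [0.5384, -0.0461, 0.1847]
orientation: [[0.146, -0.0, -0.989], [0.989, 0.0, 0.146], [0.0, -1.0, 0.0]]
ft_force: [-0.1, -0.5, -1.1]
width: 0.0242
```

```bash
python3 -c "
from look import *
st()"
```

```text
t 25.65 p [538.4 -46.1 184.7] jig [ -0.4 -92.1 184.7] phi 81.59 w 24.2 F [-0.1 -0.5 -1.1] q [ 30.  29. -45. 105.  25.  56.  56.]
```

{"api": "play_rows", "payload": {
  "targets": [
    {"dp": [0,5,0],"twist": [0,0,0],"gripper": 0},
    {"dp": [0,9,0],"twist": [0,0,0],"gripper": 0},
    {"dp": [0,13,0],"twist": [0,0,0],"gripper": 0},
    {"dp": [0,16,0],"twist": [0,0,0],"gripper": 0},
    {"dp": [0,18,0],"twist": [0,0,0],"gripper": 0},
    {"dp": [0,19.5,0],"twist": [0,0,0],"gripper": 0},
    {"dp": [0,20.5,0],"twist": [0,0,0],"gripper": 0},
    {"dp": [0,20.5,0],"twist": [0,0,0],"gripper": 0}
  ]
}}

```text
time_s: 26.45
eef_pos: [0.5387, -0.046, 0.1646]
orientation: [[0.146, 0.0, -0.989], [0.989, 0.0, 0.146], [0.0, -1.0, -0.0]]
ft_force: [0.2, -0.3, -0.2]
width: 0.024
```

```bash
python3 -c "
from look import *
st()"
```

```text
t 26.45 p [538.7 -46.  164.6] jig [-1.000e-01 -9.200e+01  1.646e+02] phi 81.59 w 24.0 F [ 0.2 -0.3 -0.2] q [ 29.  31. -44. 107.  27.  53.  54.]
```

{"api": "play_rows", "payload": {
  "targets": [
    {"dp": [0,0,0],"twist": [0,0,0],"gripper": 0.6},
    {"dp": [0,0,0],"twist": [0,0,0],"gripper": 0.6},
    {"dp": [0,0,0],"twist": [0,0,0],"gripper": 0.6},
    {"dp": [0,-30,0],"twist": [0,0,0],"gripper": 0.6},
    {"dp": [0,-65,0],"twist": [0,0,0],"gripper": 0.6},
    {"dp": [0,-75,0],"twist": [0,0,0],"gripper": 0.6},
    {"dp": [0,-75,0],"twist": [0,0,0],"gripper": 0.6}
  ]
}}

```text
time_s: 27.15
eef_pos: [0.5394, -0.046, 0.2409]
orientation: [[0.147, 0.003, -0.989], [0.989, -0.0, 0.147], [0.0, -1.0, -0.003]]
ft_force: [0.5, -0.8, -0.6]
width: 0.051
```

```bash
python3 -c "
from look import *
st();print(delta(jig(78,171,215),-8.25))
im,d,c=grab('scene','s4.png');P=cloud(d,c);hsv=cv2.cvtColor(im,cv2.COLOR_BGR2HSV).astype(int)
comps((d>0)&((hsv[...,0]<8)|(hsv[...,0]>172))&(hsv[...,1]>130)&(P[...,2]>.1),P,20,'pin')
comps((d>0)&(hsv[...,2]<60)&(P[...,2]>.12)&(P[...,2]<.165)&(P[...,1]>.14)&(P[...,1]<.28)&(P[...,0]>.58)&(P[...,0]<.72),P,20,'handle')"
```

```text
t 27.15 p [539.4 -46.  240.9] jig [  0.6 -91.8 240.9] phi 81.57 w 51.0 F [ 0.5 -0.8 -0.6] q [ 32.  26. -47. 101.  22.  62.  59.]
(array([263.1,  26.1, -76.5]), array([0.002, 1.568, 0.002]))
pin [228 211  11  14  88] (array([540.2, -46.8]), 24.3, 24.1, 86.2) z [173.  191.1 194.8]
handle [326 188  20  17 178] (array([653.8, 200.2]), 50.6, 23.9, 82.07) z [144.4 153.7 157.5]
```

{"api": "play_rows", "payload": {
  "targets": [
    {"dp": [263,0,-76],"twist": [0,1.568,0],"gripper": 0.6},
    {"dp": [263,0,-76],"twist": [0,1.568,0],"gripper": 0.6},
    {"dp": [263,0,-76],"twist": [0,1.568,0],"gripper": 0.6},
    {"dp": [263,0,-76],"twist": [0,1.568,0],"gripper": 0.6},
    {"dp": [263,0,-76],"twist": [0,1.568,0],"gripper": 0.6},
    {"dp": [263,26,-76],"twist": [0,1.568,0],"gripper": 0.6},
    {"dp": [263,26,-76],"twist": [0,1.568,0],"gripper": 0.6},
    {"dp": [263,26,-76],"twist": [0,1.568,0],"gripper": 0.6},
    {"dp": [263,26,-76],"twist": [0,1.568,0],"gripper": 0.6},
    {"dp": [263,26,-76],"twist": [0,1.568,0],"gripper": 0.6}
  ]
}}

```text
time_s: 28.2
eef_pos: [0.6515, 0.2026, 0.2111]
orientation: [[0.997, -0.003, 0.082], [-0.082, -0.002, 0.997], [-0.003, -1.0, -0.002]]
ft_force: [0.7, -0.6, 0.2]
width: 0.051
```

```bash
python3 -c "
from look import *
st();print(delta(jig(78,171,123),-8.25))"
```

```text
t 28.2 p [651.5 202.6 211.1] jig [ 75.8 170.3 211.1] phi -4.7 w 51.0 F [ 0.7 -0.6  0.2] q [ -9.  36. -22.  82.  14.  65. -37.]
(array([ 2.5, 88.1,  0.7]), array([ 0.002,  0.062, -0.003]))
```

{"api": "play_rows", "payload": {
  "targets": [
    {"dp": [2,20,0.5],"twist": [0,0.062,0],"gripper": 0.6},
    {"dp": [2,50,0.5],"twist": [0,0.062,0],"gripper": 0.6},
    {"dp": [2,75,0.5],"twist": [0,0.062,0],"gripper": 0.6},
    {"dp": [2,88,0.5],"twist": [0,0.062,0],"gripper": 0.6},
    {"dp": [2,88,0.5],"twist": [0,0.062,0],"gripper": 0.6},
    {"dp": [2,88,0.5],"twist": [0,0.062,0],"gripper": 0.2},
    {"dp": [2,88,0.5],"twist": [0,0.062,0],"gripper": 0.2},
    {"dp": [2,88,0.5],"twist": [0,0.062,0],"gripper": 0.2},
    {"dp": [2,88,0.5],"twist": [0,0.062,0],"gripper": 0.2},
    {"dp": [2,88,0.5],"twist": [0,0.062,0],"gripper": 0.2}
  ],
  "grip_force": 25
}}

```text
time_s: 29.2
eef_pos: [0.6544, 0.2037, 0.1263]
orientation: [[0.991, 0.001, 0.137], [-0.137, 0.001, 0.991], [0.001, -1.0, 0.001]]
ft_force: [-1.8, 0.5, 2.6]
width: 0.0272
```

```bash
cat > arc.py <<'E'
from look import *
import sys
o=robot.get_obs(); st(); p=tojig(o["eef_pos"]); h=p[2]+19
print("angle(back+)",round(np.degrees(np.arctan2(p[0],h-64)),1),"r",round(np.hypot(p[0],h-64),1))
# dp for absolute lever angles given (deg, + = back), r=110
for a in map(float,sys.argv[1:]):
    r=np.radians(a); print(a,*delta(jig(110*np.sin(r),171,45+110*np.cos(r)),-8.25,o))
E
python3 arc.py 45 38 31 24 17 10 3 -4 -11 -17 -23
```

```text
t 29.2 p [654.4 203.7 126.3] jig [ 78.6 171.7 126.3] phi -7.9 w 27.2 F [-1.8  0.5  2.6] q [-10.  40. -20.  87.  15.  55. -42.]
angle(back+) 44.1 r 113.1
45.0 [-0.8  3.5 -0.7] [-0.001  0.006  0.001]
38.0 [-10.9  -5.4  -0.6] [-0.001  0.006  0.001]
31.0 [-21.9 -13.   -0.6] [-0.001  0.006  0.001]
24.0 [-33.9 -19.3  -0.5] [-0.001  0.006  0.001]
17.0 [-46.4 -24.   -0.4] [-0.001  0.006  0.001]
10.0 [-59.5 -27.1  -0.3] [-0.001  0.006  0.001]
3.0 [-72.8 -28.6  -0.3] [-0.001  0.006  0.001]
-4.0 [-86.3 -28.5  -0.2] [-0.001  0.006  0.001]
-11.0 [-99.6 -26.8  -0.1] [-0.001  0.006  0.001]
-17.0 [-110.8  -24.    -0. ] [-0.001  0.006  0.001]
-23.0 [-121.6  -20.1    0. ] [-0.001  0.006  0.001]
```

{"api": "play_rows", "payload": {
  "targets": [
    {"dp": [-10,-8,0],"twist": [0,0,0],"gripper": 0.2},
    {"dp": [-21,-16,0],"twist": [0,0,0],"gripper": 0.2},
    {"dp": [-33,-22,0],"twist": [0,0,0],"gripper": 0.2},
    {"dp": [-46,-27,0],"twist": [0,0,0],"gripper": 0.2},
    {"dp": [-59,-30,0],"twist": [0,0,0],"gripper": 0.2},
    {"dp": [-72,-31.5,0],"twist": [0,0,0],"gripper": 0.2},
    {"dp": [-86,-31.5,0],"twist": [0,0,0],"gripper": 0.2},
    {"dp": [-99,-30,0],"twist": [0,0,0],"gripper": 0.2},
    {"dp": [-110,-27,0],"twist": [0,0,0],"gripper": 0.2},
    {"dp": [-121,-23,0],"twist": [0,0,0],"gripper": 0.2}
  ]
}}

```text
time_s: 30.2
eef_pos: [0.5361, 0.2211, 0.1523]
orientation: [[0.99, 0.007, 0.138], [-0.138, 0.003, 0.99], [0.007, -1.0, 0.004]]
ft_force: [0.8, -4.3, 31.7]
width: 0.0267
```

```bash
cat >> arc.py <<'E'
im,d,c=grab('scene');P=cloud(d,c);hsv=cv2.cvtColor(im,cv2.COLOR_BGR2HSV).astype(int)
comps((d>0)&((hsv[...,0]<8)|(hsv[...,0]>172))&(hsv[...,1]>130)&(P[...,2]>.1)&(P[...,1]<.1)&(P[...,0]>.48),P,10,'pin')
E
python3 arc.py -23 -25 -27 -29 -31 -33 -35 -37
```

```text
t 30.2 p [536.1 221.1 152.3] jig [-41.  172.  152.3] phi -7.92 w 26.7 F [ 0.8 -4.3 31.7] q [-13.  30. -21. 103.  14.  49. -49.]
angle(back+) -20.9 r 114.9
-23.0 [-2.1  6.1 -1. ] [-0.004  0.006  0.007]
-25.0 [-5.6  7.6 -1. ] [-0.004  0.006  0.007]
-27.0 [-9.   9.3 -1. ] [-0.004  0.006  0.007]
-29.0 [-12.4  11.   -1. ] [-0.004  0.006  0.007]
-31.0 [-15.8  12.9  -1. ] [-0.004  0.006  0.007]
-33.0 [-19.  15.  -1.] [-0.004  0.006  0.007]
-35.0 [-22.2  17.1  -1. ] [-0.004  0.006  0.007]
-37.0 [-25.4  19.3  -1. ] [-0.004  0.006  0.007]
pin [230 214  10  13  86] (array([544.7, -45.8]), 33.7, 21.5, 138.39) z [170.4 190.1 192.6]
```

{"api": "play_rows", "payload": {
  "targets": [
    {"dp": [-2,0.5,0],"twist": [0,0,0],"gripper": 0.2},
    {"dp": [-5.6,2,0],"twist": [0,0,0],"gripper": 0.2},
    {"dp": [-7.3,3,0],"twist": [0,0,0],"gripper": 0.2},
    {"dp": [-9,3.8,0],"twist": [0,0,0],"gripper": 0.2},
    {"dp": [-10.7,4.6,0],"twist": [0,0,0],"gripper": 0.2},
    {"dp": [-12.4,5.5,0],"twist": [0,0,0],"gripper": 0.2},
    {"dp": [-14.1,6.5,0],"twist": [0,0,0],"gripper": 0.2},
    {"dp": [-15.8,7.4,0],"twist": [0,0,0],"gripper": 0.2},
    {"dp": [-17.4,8.4,0],"twist": [0,0,0],"gripper": 0.2},
    {"dp": [-19,9.5,0],"twist": [0,0,0],"gripper": 0.2}
  ]
}}

```text
time_s: 31.25
eef_pos: [0.5213, 0.2235, 0.1448]
orientation: [[0.99, 0.014, 0.14], [-0.14, 0.004, 0.99], [0.013, -1.0, 0.006]]
ft_force: [4.4, -5.2, 41.5]
width: 0.0273
```

```bash
python3 arc.py -31 -33 -35 -37 -39 -41 -43
```

```text
t 31.25 p [521.3 223.5 144.8] jig [-55.9 172.3 144.8] phi -8.05 w 27.3 F [ 4.4 -5.2 41.5] q [-14.  30. -21. 106.  14.  47. -50.]
angle(back+) -29.3 r 114.4
-31.0 [-0.8  5.5 -1.3] [-0.006  0.004  0.013]
-33.0 [-4.1  7.5 -1.3] [-0.006  0.004  0.013]
-35.0 [-7.3  9.6 -1.3] [-0.006  0.004  0.013]
-37.0 [-10.4  11.8  -1.3] [-0.006  0.004  0.013]
-39.0 [-13.5  14.2  -1.3] [-0.006  0.004  0.013]
-41.0 [-16.4  16.6  -1.3] [-0.006  0.004  0.013]
-43.0 [-19.3  19.1  -1.3] [-0.006  0.004  0.013]
pin [229 222  11  12  87] (array([540.5, -47.3]), 24.8, 24.7, 136.44) z [109.4 131.8 134.5]
```

{"api": "play_rows", "payload": {
  "targets": [
    {"dp": [2,-5,0],"twist": [0,0,0],"gripper": 0.2},
    {"dp": [2,-5,0],"twist": [0,0,0],"gripper": 0.6},
    {"dp": [2,-5,0],"twist": [0,0,0],"gripper": 0.6},
    {"dp": [2,-5,0],"twist": [0,0,0],"gripper": 0.6},
    {"dp": [2,-5,0],"twist": [0,0,0],"gripper": 0.6},
    {"dp": [2,-40,0],"twist": [0,0,0],"gripper": 0.6},
    {"dp": [2,-80,0],"twist": [0,0,0],"gripper": 0.6},
    {"dp": [2,-120,0],"twist": [0,0,0],"gripper": 0.6},
    {"dp": [2,-120,0],"twist": [0,0,0],"gripper": 0.6},
    {"dp": [2,-120,0],"twist": [0,0,0],"gripper": 0.6}
  ]
}}

```text
time_s: 32.3
eef_pos: [0.5176, 0.2224, 0.2594]
orientation: [[0.99, 0.001, 0.138], [-0.138, 0.001, 0.99], [0.001, -1.0, 0.001]]
ft_force: [-0.0, 0.0, 0.1]
width: 0.0514
```

```bash
python3 arc.py; python3 -c "
from look import *
im,d,c=grab('scene'); P=cloud(d,c); m=(abs(P[...,0]-.539)<.05)&(abs(P[...,1]+.046)<.04)&(P[...,2]>.1); 
hsv=cv2.cvtColor(im,cv2.COLOR_BGR2HSV).astype(int); r=m&(hsv[...,1]>130)&((hsv[...,0]<8)|(hsv[...,0]>172)); k=m&(hsv[...,1]<80)
print('head',np.round(np.percentile(P[r][:,2],[2,10,50,90])*1e3,1),'block',np.round(np.median(P[k][:,2])*1e3,1))
cv2.imwrite('pics/s5.png',cv2.resize(im[150:270,190:370],None,fx=4,fy=4,interpolation=2))"
```

```text
t 32.3 p [517.6 222.4 259.4] jig [-59.5 170.6 259.4] phi -7.91 w 51.4 F [-0.   0.   0.1] q [-12.  23. -23.  97.  10.  62. -46.]
angle(back+) -15.5 r 222.5
pin [229 222  11  12  86] (array([540., -47.]), 25.0, 24.1, 48.59) z [110.6 131.2 135. ]
head [108.7 114.5 131.6 133.9] block 108.8
```

View pics/s5.png

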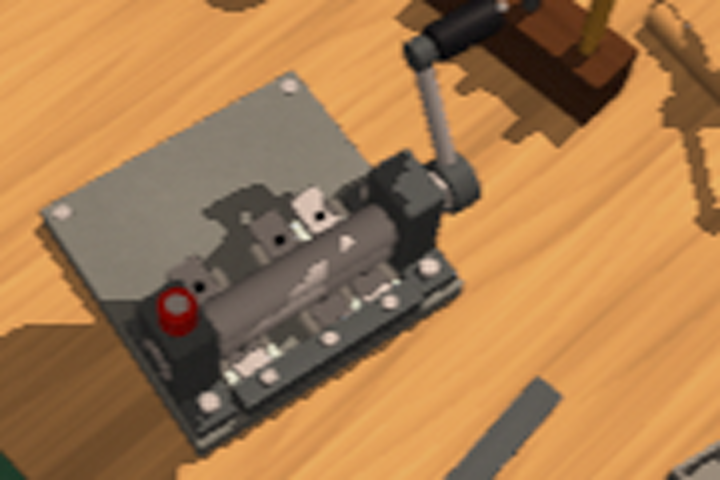

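```bash
python3 -c "
from look import *
for n in('scene','top'):
    im,d,c=grab(n); P=cloud(d,c); c_,s=np.cos(JA),np.sin(JA); D=(P[...,:2]-JO)*1e3; X=c_*D[...,0]+s*D[...,1]; Y=-s*D[...,0]+c_*D[...,1]; Z=P[...,2]*1e3
    for y in(-51,-17,17,51):
        m=(abs(Y-y)<9)&(X>-160)&(X<-35)&(abs(Z-34)<5); 
        print(n,y,m.sum(),np.round([np.percentile(X[m],2),np.median(Z[m])],1) if m.sum()>3 else '')
"
```

```text
scene -51 65 [-65.2  34.9]
scene -17 0 
scene 17 60 [-65.8  35.1]
scene 51 57 [-64.5  35.2]
top -51 56 [-64.4  34.9]
top -17 0 
top 17 55 [-64.3  35.2]
top 51 49 [-64.1  34.6]
```

All three blanks are home and the pin is seated, so I'm handing the job in.

```bash
python3 -c "
from plant import robot
print(robot.job_done())"
```

```text
the job is handed in; nothing more can be done
None
```

The job is done and handed in. All three steel blanks on the board are in the jig, the lever is swung over to clamp them, and the lock pin is through the shaft.

- **Blanks:** they went in one at a time, in the lanes at y -51, +17 and +51 mm, each slid under the cam and pushed until it met the end stop. In the last images from two cameras, their near ends were at x -64 to -66 mm (-65 is home), lying flat with tops at about 35 mm.
- **Pin and lever:** I stood the pin in the bore first, resting on the shaft. I then gripped the crank handle and turned the lever slowly to the front, and the pin dropped in at about 29 to 30 degrees. The last check put the top of its head at about 132 mm and the block top at about 108 to 109 mm, so the head sits on the block.
- **Force on the lever:** during the turn I was pressing down on the handle more than needed. The wrist force reached about 42 N (limit 120 N), all through the fingers.
- **At the end:** the arm was clear and touching nothing, with the force reading at about zero. I saw no blank knocked aside, and the run took about 33 s. I did not measure the other tools again at the end.

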